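# Find the pitch of a spindle thread with comb leaves

## Task

The spindle on the plywood cradle in the middle of the bench needs a new nut, so find its thread pitch: try the blue-handled comb leaves from the wooden rack in the top of its thread, one at a time, until one seats fully home and square along the thread. Hang that leaf by its flange in the slot of the grey kit tray, leave those that do not fit hanging in the rack, and do not knock the other things on the bench about.

Things in the scene. Friction and masses are not known exactly. Their poses are not given: they have to be found in the camera images.
- thread_a (a point): Middle of the top line of one of three steel spindles, at thread crest height, 77 mm above the bench; x along the spindle, z up. A groove of the thread is centred here, whatever the pitch. Trapezoidal thread 5 mm deep, 44 mm outside diameter, 140 mm long; pitch 8, 10 or 12 mm, different on each spindle, not marked or known.
- spindle_a: That spindle, 200 mm long, held fast in its plywood V-cradle (204 x 90 mm; uprights 62 mm high, 73 to 89 mm either side of the middle, under plain 30 mm ends). One of the three cradles, at random, stands in the middle in front of the robot (x below 0.6): check that one. The others are parked beyond (x above 0.7). Origin under the cradle's centre; x along the spindle.
- thread_b (a point): Middle of the top line of one of three steel spindles, at thread crest height, 77 mm above the bench; x along the spindle, z up. A groove of the thread is centred here, whatever the pitch. Trapezoidal thread 5 mm deep, 44 mm outside diameter, 140 mm long; pitch 8, 10 or 12 mm, different on each spindle, not marked or known.
- spindle_b: That spindle, 200 mm long, held fast in its plywood V-cradle (204 x 90 mm; uprights 62 mm high, 73 to 89 mm either side of the middle, under plain 30 mm ends). One of the three cradles, at random, stands in the middle in front of the robot (x below 0.6): check that one. The others are parked beyond (x above 0.7). Origin under the cradle's centre; x along the spindle.
- thread_c (a point): Middle of the top line of one of three steel spindles, at thread crest height, 77 mm above the bench; x along the spindle, z up. A groove of the thread is centred here, whatever the pitch. Trapezoidal thread 5 mm deep, 44 mm outside diameter, 140 mm long; pitch 8, 10 or 12 mm, different on each spindle, not marked or known.
- spindle_c: That spindle, 200 mm long, held fast in its plywood V-cradle (204 x 90 mm; uprights 62 mm high, 73 to 89 mm either side of the middle, under plain 30 mm ends). One of the three cradles, at random, stands in the middle in front of the robot (x below 0.6): check that one. The others are parked beyond (x above 0.7). Origin under the cradle's centre; x along the spindle.
- leaf_8: Comb leaf, pitch 8 mm, 0.15 kg: steel blade 104 x 4 mm with 13 teeth 4.5 mm deep, tips 1.6 mm wide; blue grip 72 x 16 mm, 40-78 mm above the tips, on a black flange 90 x 24 mm, 34-40 mm above them. Origin: tip of the middle tooth; x along, y across, z up. Starts in a rack slot. Home in its own thread: origin 4.5 mm below the crests; on a wrong one 3 mm or more higher. Drops in if within 1.5 mm of a groove.
- leaf_10: Comb leaf, pitch 10 mm, 0.15 kg: steel blade 104 x 4 mm with 9 teeth 4.5 mm deep, tips 2.2 mm wide; blue grip 72 x 16 mm, 40-78 mm above the tips, on a black flange 90 x 24 mm, 34-40 mm above them. Origin: tip of the middle tooth; x along, y across, z up. Starts in a rack slot. Home in its own thread: origin 4.5 mm below the crests; on a wrong one 3 mm or more higher. Drops in if within 2 mm of a groove.
- leaf_12: Comb leaf, pitch 12 mm, 0.15 kg: steel blade 104 x 4 mm with 9 teeth 4.5 mm deep, tips 2.8 mm wide; blue grip 72 x 16 mm, 40-78 mm above the tips, on a black flange 90 x 24 mm, 34-40 mm above them. Origin: tip of the middle tooth; x along, y across, z up. Starts in a rack slot. Home in its own thread: origin 4.5 mm below the crests; on a wrong one 3 mm or more higher. Drops in if within 2.2 mm of a groove.
- rack: Fixed wooden rack, 136 x 215 mm, top 42 mm above the bench, left or right of the middle cradle. Three slots 112 x 8 mm along its x, centred at y = -75, 0 and +75 mm. A leaf hangs in a slot by its flange, teeth down, tips 8 mm above the bench, its x along the rack's. Which leaf is in which slot varies. Origin under the centre.
- kit_tray: Fixed grey kit tray, 160 x 200 mm, walls 24 mm high, on the other side. A white block in it (136 x 68 mm, top 42 mm above the bench) has one slot 112 x 8 mm along the tray's x, centred at x = 0, y = -45 mm; a hung leaf's tips are 8 mm above the bench. A brass bush and two collars (up to 30 mm high) lie in the other half. Origin under the tray's centre.
- amber_jar: Bystander, loose: closed brown glass jar, 58 mm across, 85 mm tall. Origin at the middle of its underside.
- beaker: Bystander, loose: empty clear beaker, 68 mm across the rim, 85 mm tall. Origin at the middle of its underside.
- wrench: Bystander, loose: steel open-ended wrench lying flat, 170 mm long. Origin at the middle of its underside.
- brush: Bystander, loose: bench brush lying flat, 160 mm long. Origin at the middle of its underside.
- caliper: Bystander, loose: slide caliper lying flat, 180 mm long. Origin at the middle of its underside.
- oil_bottle: Bystander, loose: closed yellow sample bottle with white cap, 68 mm across, 190 mm tall. Origin at the middle of its underside.
- extraction_pot: Bystander, loose: stainless steel extraction pot with lid, aluminium collar and black side handle, 104 mm across the collar, 156 mm tall; its handle reaches 74 mm from the axis. Origin at the middle of its underside.
Things that resemble listed ones, but are neither listed nor needed, are in the scene too. What is shaped like the leaf_8 but pink or purple is not meant.

How it is judged:
By the outcome, as a careful person would: the job done as asked, in the order asked, and still so for the second after the job is handed in, with the robot touching nothing.
It also fails if it takes over 72 s, if anything falls off the work surface, if the arm or the gripper's body presses on something with over 40 N, if the wrist force passes 120 N, or if a joint passes its speed limit or range.

## Robot

A 6-joint arm with a two-finger parallel gripper is mounted at the origin on the work surface. World frame = base frame: x ahead of the robot, y to its left, z up, the work surface at z = 0. Lengths are in mm, angles in degrees, forces in N, time in s.
With the tool pointing down it reaches from about 300 to 850 mm from the base axis. Payload 4.2 kg.
Tool frame: the origin (TCP) lies between the finger pads; the fingertips stand 25 mm ahead of it and the grasp point (between the pads) lies 6 mm ahead of it; x points along the fingers, y is the direction in which the jaws open and shut, and the axes are right-handed (so a half turn about x gives the same grasp; the last joint's range is limited). The gripper opens to 91 mm and grips with 3 to 60 N. Pads are 32 mm wide; open, the fingers measure 118 mm over their backs; the gripper's body (76 mm by 178 mm) begins 60 mm behind the grasp point.
Start: joints at [-77.464, 18.312, 89.639, -0, 72.044, -1.146], TCP at [136.01, -558.696, 238.976] pointing down, gripper open.
Joint ranges: [-177.97, 177.97], [-48.28, 115.42], [12.27, 149.76], [-77.06, 257.06], [2.81, 150.46], [-146.56, 146.56]. Speed limits (degrees/s): [147.25, 147.25, 180, 180, 180, 180].

## Interface

Orientations are given as [roll, pitch, yaw] about the fixed x, y, z axes, in that order (R = Rz(yaw) Ry(pitch) Rx(roll)).
In Python, from workcell import env gives the robot as it stands.
- The arm moves only by the tool jog_arm, never from a script. Its argument "plan" is one flat list of numbers, 4 for each row, row after row: the shift along the tool's x, y, z in cm, then the turn about the tool's x in units of 6 degrees (1.0 is 6 degrees). In form: [tx, ty, tz, turn, tx, ty, tz, turn, ...]. A call has 1 to 12 rows; each row shifts and turns the commanded pose from where the row before left it, along the tool's axes as they then stand; what a row does not reach is not made up. A row lasts 1/12 s, in which the tool goes at most 41.7 mm and 7.16 degrees, less where a joint would pass 70% of its speed; a pose out of reach is approached as far as the arm can. A call with a gripper value outside its range is refused whole. "claw" is the finger opening in cm, from 0 to 9.12, set as the call begins (left out, the last holds). The fingers move at their own pace and stop on an object; "newtons" is the grip in N (left out, the last holds). Time passes only in rows, so rows that do not move let the fingers close. It gives the time, the measured TCP pose, the force and the opening at its end, in the units of the state.
- env.state(): the state, without advancing time (a new reading comes with each control period).
- env.grab_frame(name): name is "scene" or "top" or "wrist"; returns the picture (420x560x3 uint8, red, green, blue); there is no depth.
- env.calibration(name): a dict with "vertical_fov" (degrees; the focal length in pixels is half the picture's height over the tangent of half this angle, whatever the lens; pixels are square), "cx", "cy" (the principal point, pixels), "origin" and "orientation" of the camera in the world; the wrist camera has in their place "T_tool_cam" (4x4, takes a point from camera to tool coordinates, whose origin is the TCP and whose axes are the tool frame's). Camera axes: x right, y down, z forward; pixel columns grow to the right and rows downward; lengths in mm; the calibration is good to about 2 mm. The wrist camera is an equidistant fisheye: a pixel r from the principal point sees the ray r / f radians off the axis. A picture is of the moment at which its call begins: read the wrist's pose just before it. calibration takes no time and is no camera call.
- env.job_done(): hands the job in, once; it reports no verdict.
The state is a dict: "time_s": time; "qpos": joint angles; "qvel": joint speeds; "effort": joint torques, N m; "ee_pos": TCP position; "ee_rot": TCP orientation; "force": force on the tool from outside, world axes, zero at the start; "torque": the same for the moment, N m; "gripper_width": finger opening in mm.
Only numpy, scipy, OpenCV 4.12 (cv2) and the standard library are available. Lean on these libraries where they do the work, as an engineer would, in place of code of your own. Each camera call takes 0.05 s, during which the arm holds its last target.

## Working session

There is one attempt and no reset: what is moved stays moved. The work goes in short steps, Python scripts to look and compute and a tool call to move; the robot and the scene stay as the last step left them, time stands still between calls to the robot, and variables do not carry over. Pictures are saved under pics/ and viewed, and the job is handed in when it is done.

Besides the shell and the picture viewer there is one more tool, called after "Emit:" by a JSON object that holds its "name" and its "arguments". jog_arm: Moves the arm, as the interface text tells. Its arguments: {"type":"object","properties":{"plan":{"type":"array"},"claw":{"type":"number"},"newtons":{"type":"number"}},"required":["plan"]}

```bash
ls; mkdir -p pics
python3 - <<'E'
from workcell import env
import cv2
s=env.state();print(s)
for n in("scene","top","wrist"):
    print(n,env.calibration(n))
    cv2.imwrite(f"pics/{n}0.png",env.grab_frame(n)[:,:,::-1])
E
```

```text
pics
{'time_s': 0.0, 'qpos': array([-7.74640960e+01,  1.83510499e+01,  8.97063874e+01, -5.47819902e-04,
        7.20431721e+01, -1.14760687e+00]), 'qvel': array([ 0.12938718, -0.02966564,  0.02414713,  0.05551902, -0.04561034,
        0.01372477]), 'effort': array([ 6.78480192e-04, -4.12463343e+01, -2.31976962e+01,  7.28923618e-02,
        4.57210641e-02, -1.62722918e-04]), 'ee_pos': array([ 135.90296549, -558.23602976,  238.12629192]), 'ee_rot': array([-90.85099874,  89.8993893 , 102.83268146]), 'force': array([-0.08827921,  0.32257166,  0.43607198]), 'torque': array([ 0.01598837, -0.01598314, -0.02392635]), 'gripper_width': 91.21084825118889}
scene {'vertical_fov': 56.762681715391786, 'cx': 278.01569786803077, 'cy': 211.56060218535487, 'origin': array([995.65837127, 811.9302571 , 795.753368  ]), 'orientation': array([-128.15729213,    1.28307864,  147.86447068])}
top {'vertical_fov': 51.78540085841614, 'cx': 283.11218416270395, 'cy': 217.4749536706738, 'origin': array([ 451.79312589,   56.35017341, 1562.75840081]), 'orientation': array([-177.11525838,   -0.21911288,  -89.37632386])}
wrist {'vertical_fov': 65.70646984690485, 'cx': 280.70851632603194, 'cy': 207.25733764301967, 'T_tool_cam': array([[-9.15076688e-04, -2.46625885e-01,  9.69110332e-01,
        -1.46061267e+02],
       [ 9.99999446e-01,  2.78909931e-04,  1.01522247e-03,
        -5.99759069e-01],
       [-5.20674637e-04,  9.69110724e-01,  2.46625493e-01,
        -7.11337168e+01],
       [ 0.00000000e+00,  0.00000000e+00,  0.00000000e+00,
         1.00000000e+00]])}
```

View pics/scene0.png

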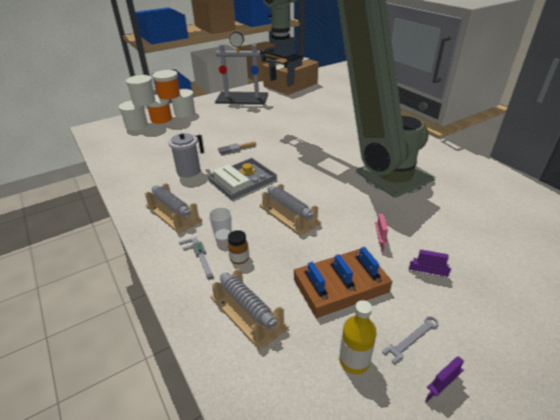

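View pics/top0.png

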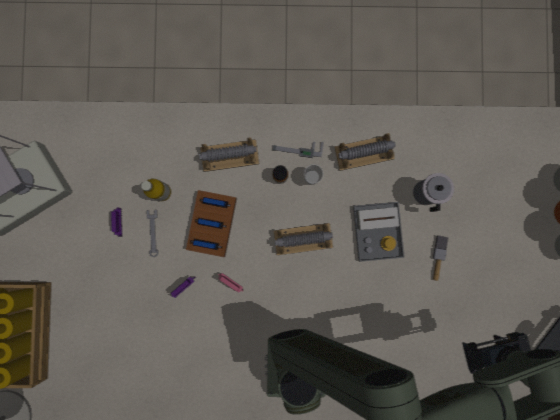

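View pics/wrist0.png

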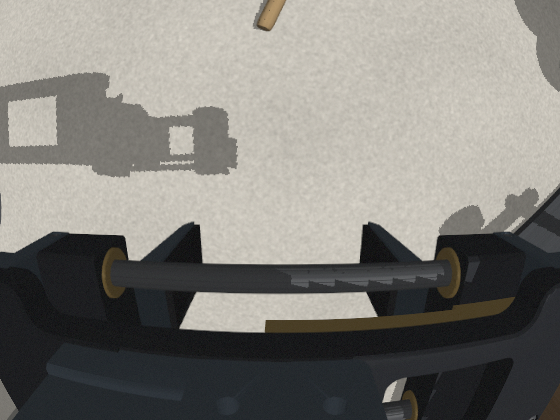

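The blue leaves sit in the brown rack at top pixels (214,202), (209,223) and (206,244). The lookalikes are the pink leaf at (230,282) and the purple ones at (117,222) and (182,287). The middle spindle is at (302,238), with parked ones at (228,153) and (365,151). The tray is at (378,232).

```bash
cat > h.py <<'E'
import numpy as np,cv2
from scipy.spatial.transform import Rotation as R
from workcell import env
def rot(e): return R.from_euler('xyz',e,degrees=True).as_matrix()
def cam(n,s=None):
    c=env.calibration(n);f=210/np.tan(np.radians(c['vertical_fov']/2))
    if n=='wrist':
        s=s or env.state();T=np.eye(4);T[:3,:3]=rot(s['ee_rot']);T[:3,3]=s['ee_pos'];T=T@c['T_tool_cam'];return f,c['cx'],c['cy'],T[:3,3],T[:3,:3],True
    return f,c['cx'],c['cy'],np.array(c['origin']),rot(c['orientation']),False
def unproj(C,u,v,z):
    f,cx,cy,o,A,fish=C;x,y=u-cx,v-cy
    if fish:
        r=np.hypot(x,y);t=r/f;k=np.sin(t)/max(r,1e-9);d=np.array([x*k,y*k,np.cos(t)])
    else: d=np.array([x/f,y/f,1.])
    d=A@d;return o+d*(z-o[2])/d[2]
def proj(C,p):
    f,cx,cy,o,A,fish=C;d=A.T@(np.asarray(p,float)-o)
    if fish:
        r=np.hypot(d[0],d[1]);t=np.arctan2(r,d[2]);return cx+f*t*d[0]/r,cy+f*t*d[1]/r
    return cx+f*d[0]/d[2],cy+f*d[1]/d[2]
E
python3 - <<'E'
from h import *
im=cv2.imread('pics/top0.png')
cv2.imwrite('pics/t1.png',cv2.resize(im[180:270,170:340],None,fx=4.7,fy=4.7,interpolation=cv2.INTER_CUBIC))
cv2.imwrite('pics/t2.png',cv2.resize(im[120:270,330:480],None,fx=4,fy=4,interpolation=cv2.INTER_CUBIC))
C=cam('top')
for n,u,v,z in[('leafs',214,202,86),('',209,223,86),('',206,244,86),('spin',302,238,70),('tray',378,232,24),('slot',379,218,42),('jar',280,173,85),('bk',312,174,85),('bottle',151,187,190),('pot',434,190,156),('wr',153,232,3)]:
    print(n,unproj(C,u,v,z).round(0))
E
```

```text
leafs [577. 289.  86.]
 [505. 304.  86.]
 [433. 313.  86.]
spin [457. -14.  70.]
tray [ 481. -287.   24.]
slot [ 530. -286.   42.]
jar [679.  64.  85.]
bk [677. -46.  85.]
bottle [614. 474. 190.]
pot [ 618. -441.  156.]
wr [473. 519.   3.]
```

View pics/t1.png

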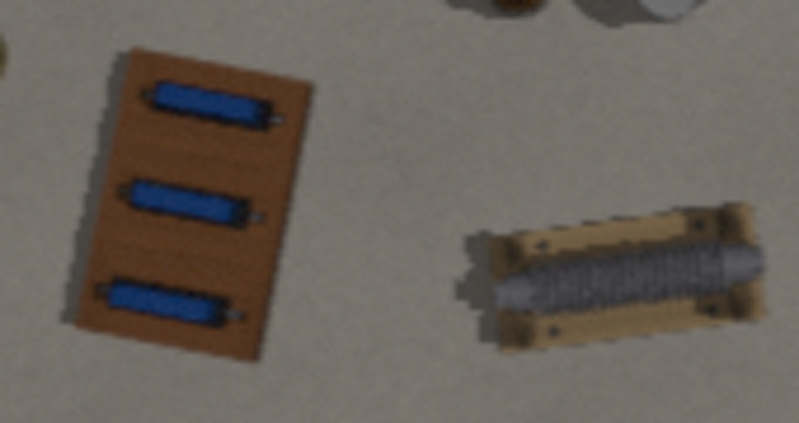

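View pics/t2.png

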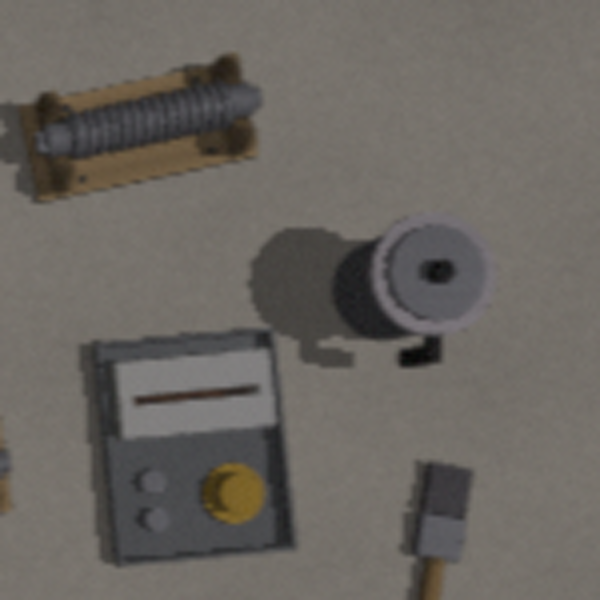

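```bash
cat >> h.py <<'E'
def tell(tgt=None,yaw=None,s=None):
    """yaw = world heading of tool z (deg)"""
    s=s or env.state();A=rot(s['ee_rot']);y0=np.degrees(np.arctan2(A[1,2],A[0,2]))
    print('t',round(s['time_s'],2),'pos',s['ee_pos'].round(2),'zyaw',round(y0,2),'down',A[:,0].round(4),'F',s['force'].round(1),'w',round(s['gripper_width'],1))
    if tgt is not None:
        d=A.T@(np.array(tgt)-s['ee_pos'])/10; print('shift cm',d.round(3))
    if yaw is not None:
        t=(yaw-y0+90)%180-90 ; print('turn units (about tool x, down => -world)',round(-t/6,3),'or',round(-(t-180 if t>0 else t+180)/6,3))
E
python3 - <<'E'
from h import *
C=cam('top')
# axes from top crops (crop scale)
def t1(u,v):return u/4.7+170,v/4.7+180
def t2(u,v):return u/4+330,v/4+120
def ln(n,a,b,z):
    p=unproj(C,*a,z);q=unproj(C,*b,z);d=q-p;print(n,((p+q)/2).round(1),'yaw',round(np.degrees(np.arctan2(d[1],d[0])),1),'len',round(np.linalg.norm(d),1))
ln('far leaf',t1(150,96),t1(275,116),72)
ln('mid leaf',t1(126,192),t1(255,214),72)
ln('near leaf',t1(102,291),t1(237,313),72)
ln('spindle',t1(502,294),t1(762,263),70)
ln('slot',t2(134,400),t2(260,388),42)
ln('rackfar',t1(133,48),t1(314,83),42)
ln('racknear',t1(77,322),t1(257,360),42)
tell([457,-14,330],90)
E
```

```text
far leaf [576.  286.6  72. ] yaw -98.5 len 93.1
mid leaf [504.5 301.3  72. ] yaw -99.0 len 96.0
near leaf [431.9 315.3  72. ] yaw -98.6 len 100.1
spindle [452.7 -23.   70. ] yaw -82.6 len 192.1
slot [ 528.6 -287.3   42. ] yaw -83.9 len 111.7
rackfar [609.1 283.5  42. ] yaw -100.3 len 138.5
racknear [402.5 321.8  42. ] yaw -101.3 len 137.3
t 0.15 pos [ 135.95 -558.37  238.34] zyaw -166.32 down [-2.0e-04  1.2e-03 -1.0e+00] F [1.  0.2 0.6] w 90.9
shift cm [ -9.106 -45.31  -44.07 ]
turn units (about tool x, down => -world) -12.72 or 17.28
```

Emit:
{"name": "jog_arm", "arguments": {"plan": [-0.1,-2.5,-2.45,0,-0.1,-2.5,-2.45,0,-0.1,-2.5,-2.45,0,-0.1,-2.5,-2.45,0,-0.1,-2.5,-2.45,0,-0.1,-2.5,-2.45,0,-0.1,-2.5,-2.45,0,-0.1,-2.5,-2.45,0,-0.1,-2.5,-2.45,0,-0.1,-2.5,-2.45,0,-0.1,-2.5,-2.45,0,-0.1,-2.5,-2.45,0]}}

```text
time_s: 1.15
ee_pos: [351.0, -196.0, 251.0]
ee_rot: [111.5, 90.0, -54.9]
force: [1.4, -0.7, 0.2]
gripper_width: 91.0
```

Emit:
{"name": "jog_arm", "arguments": {"plan": [0,-2.5,-2.45,0,0,-2.5,-2.45,0,0,-2.5,-2.45,0,0,-2.5,-2.45,0,0,-2.5,-2.45,0,0,-2.5,-2.45,0]}}

```text
time_s: 1.65
ee_pos: [458.4, -15.4, 250.8]
ee_rot: [31.1, 90.0, -135.2]
force: [0.8, -0.2, 0.1]
gripper_width: 91.2
```

Emit:
{"name": "jog_arm", "arguments": {"plan": [0,0,0,-1.1,0,0,0,-1.1,0,0,0,-1.1,0,0,0,-1.1,0,0,0,-1.1,0,0,0,-1.1,0,0,0,-1.1,0,0,0,-1.1,0,0,0,-1.1,0,0,0,-1.1,0,0,0,-1.1,0,0,0,-1.1], "claw": 4.4}}

```text
time_s: 2.65
ee_pos: [457.8, -17.1, 250.7]
ee_rot: [-92.2, 90.0, -178.9]
force: [-0.1, -1.1, -0.3]
gripper_width: 44.1
```

Run:
```python
from h import *
tell([457,-14,250],-83)
im=env.grab_frame('wrist')[:,:,::-1];cv2.imwrite('pics/w1.png',im)
```

```text
t 2.65 pos [457.83 -17.14 250.68] zyaw -86.8 down [-6.e-04 -0.e+00 -1.e+00] F [-0.1 -1.1 -0.3] w 44.1
shift cm [ 0.068 -0.065 -0.318]
turn units (about tool x, down => -world) -0.633 or 29.367
```

View pics/w1.png

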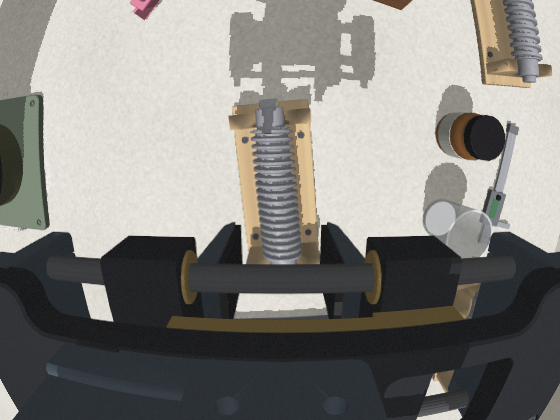

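Emit:
{"name": "jog_arm", "arguments": {"plan": [1,0,1.5,0,1,0,1.5,0,1,0,1.5,-0.6,0,0,0,0,0,0,0,0]}}

```text
time_s: 3.12
ee_pos: [459.9, -62.3, 220.5]
ee_rot: [-117.4, 89.9, 158.8]
force: [1.3, 0.4, 1.0]
gripper_width: 44.2
```

Run:
```python
from h import *
s=env.state();tell();im=env.grab_frame('wrist')[:,:,::-1];cv2.imwrite('pics/w2.png',im)
cv2.imwrite('pics/w2c.png',cv2.resize(im[40:250,190:370],None,fx=2.8,fy=2.8,interpolation=cv2.INTER_CUBIC))
np.save('s2.npy',np.r_[s['ee_pos'],s['ee_rot']])
```

```text
t 3.12 pos [459.95 -62.28 220.46] zyaw -83.75 down [-1.5e-03  6.0e-04 -1.0e+00] F [1.3 0.4 1. ] w 44.2
```

View pics/w2c.png

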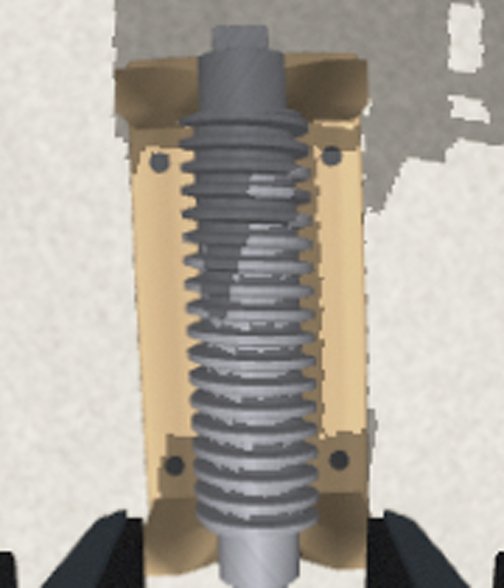

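Run:
```python
from h import *
v=np.load('s2.npy');s=dict(ee_pos=v[:3],ee_rot=v[3:]);C=cam('wrist',s)
c=lambda u,v:(u/2.8+190,v/2.8+40)
# left silhouette crests, crop rows
for n,u,r,z in[('first crest L',183,122,58),('last crest L',200,517,58),('first R',305,122,58),('last R',315,517,58),('thread end top',247,110,77),('thread end near',258,524,77)]:
    print(n,unproj(C,*c(u,r),z).round(1))
# plywood base corners at z? far upright top edges z=62
for u,r in[(117,68),(367,60),(147,572),(367,572)]: print('upr',unproj(C,*c(u,r),62).round(1))
```

```text
first crest L [425.9  45.5  58. ]
last crest L [445.4 -90.5  58. ]
first R [466.4  49.8  58. ]
last R [486.1 -86.1  58. ]
thread end top [447.2  49.   77. ]
thread end near [465.5 -84.8  77. ]
upr [402.2  61.8  62. ]
upr [484.4  73.3  62. ]
upr [ 428.5 -112.    62. ]
upr [ 507.  -103.4   62. ]
```

Run:
```python
from h import *
from scipy.signal import find_peaks
v=np.load('s2.npy');s=dict(ee_pos=v[:3],ee_rot=v[3:]);C=cam('wrist',s)
im=cv2.imread('pics/w2.png');g=cv2.cvtColor(im,cv2.COLOR_BGR2GRAY).astype(np.float32)
yaw=np.radians(-81.8);d=np.array([np.cos(yaw),np.sin(yaw),0]);n=np.array([-d[1],d[0],0])
c0=np.array([456,-19.5,0])
print(n)
for off,z in[(-21,60),(-20,62),(20,62),(21,60),(-12,74),(-6,77),(12,74)]:
    t=np.arange(-72,72,.5);pts=np.array([proj(C,c0+d*a+n*off+[0,0,z]) for a in t],np.float32)
    p=cv2.remap(g,pts[:,0].reshape(1,-1),pts[:,1].reshape(1,-1),cv2.INTER_CUBIC)[0]
    p=p-np.convolve(p,np.ones(41)/41,'same')
    sc={P:abs((p[20:-20]*np.exp(2j*np.pi*t[20:-20]/P)).sum()).round(0) for P in(6,7,7.5,8,8.5,9,9.5,10,10.5,11,12,13)}
    print(off,sc)
```

```text
[0.98977623 0.14262893 0.        ]
-21 {6: np.float64(149.0), 7: np.float64(899.0), 7.5: np.float64(2164.0), 8: np.float64(4756.0), 8.5: np.float64(648.0), 9: np.float64(743.0), 9.5: np.float64(456.0), 10: np.float64(519.0), 10.5: np.float64(214.0), 11: np.float64(223.0), 12: np.float64(634.0), 13: np.float64(333.0)}
-20 {6: np.float64(334.0), 7: np.float64(831.0), 7.5: np.float64(3040.0), 8: np.float64(3924.0), 8.5: np.float64(989.0), 9: np.float64(644.0), 9.5: np.float64(393.0), 10: np.float64(361.0), 10.5: np.float64(250.0), 11: np.float64(276.0), 12: np.float64(528.0), 13: np.float64(200.0)}
20 {6: np.float64(47.0), 7: np.float64(155.0), 7.5: np.float64(673.0), 8: np.float64(1396.0), 8.5: np.float64(581.0), 9: np.float64(154.0), 9.5: np.float64(112.0), 10: np.float64(198.0), 10.5: np.float64(124.0), 11: np.float64(134.0), 12: np.float64(229.0), 13: np.float64(328.0)}
21 {6: np.float64(70.0), 7: np.float64(157.0), 7.5: np.float64(130.0), 8: np.float64(1088.0), 8.5: np.float64(185.0), 9: np.float64(68.0), 9.5: np.float64(160.0), 10: np.float64(152.0), 10.5: np.float64(53.0), 11: np
[... 210 characters left out ...]
: np.float64(310.0), 10: np.float64(274.0), 10.5: np.float64(263.0), 11: np.float64(57.0), 12: np.float64(466.0), 13: np.float64(400.0)}
-6 {6: np.float64(188.0), 7: np.float64(682.0), 7.5: np.float64(1660.0), 8: np.float64(2494.0), 8.5: np.float64(1265.0), 9: np.float64(523.0), 9.5: np.float64(555.0), 10: np.float64(61.0), 10.5: np.float64(517.0), 11: np.float64(385.0), 12: np.float64(497.0), 13: np.float64(611.0)}
12 {6: np.float64(398.0), 7: np.float64(287.0), 7.5: np.float64(747.0), 8: np.float64(2773.0), 8.5: np.float64(548.0), 9: np.float64(584.0), 9.5: np.float64(283.0), 10: np.float64(26.0), 10.5: np.float64(245.0), 11: np.float64(138.0), 12: np.float64(262.0), 13: np.float64(580.0)}
```

Run:
```python
from h import *
tell([500,255,250],-99.5)
```

```text
t 3.17 pos [460.3  -61.91 220.99] zyaw -83.69 down [-2.e-04  5.e-04 -1.e+00] F [-0.1  0.6  0.1] w 44.2
shift cm [ -2.887   7.43  -31.063]
turn units (about tool x, down => -world) 2.635 or -27.365
```

Emit:
{"name": "jog_arm", "arguments": {"plan": [-1,0.8,-3,0,-1,0.8,-3.2,0,-0.9,0.8,-3.2,0,0,0.8,-3.2,0,0,0.8,-3.2,0,0,0.8,-3.2,0,0,0.8,-3.2,0,0,0.8,-3.2,0,0,0.7,-3.2,0,0,0.3,-2.5,0.9,0,0,0,0.9,0,0,0,0.83]}}

```text
time_s: 4.17
ee_pos: [498.2, 258.0, 250.3]
ee_rot: [153.3, 89.9, 53.8]
force: [0.0, -0.6, 0.4]
gripper_width: 43.9
```

Emit:
{"name": "jog_arm", "arguments": {"plan": [0,0,0,0,0,0,0,0,0,0,0,0]}}

```text
time_s: 4.42
ee_pos: [498.6, 255.5, 250.4]
ee_rot: [130.0, 90.0, 30.8]
force: [0.5, -0.2, -0.7]
gripper_width: 44.2
```

Run:
```python
from h import *
s=env.state();tell();im=env.grab_frame('wrist')[:,:,::-1];cv2.imwrite('pics/w3.png',im)
np.save('s3.npy',np.r_[s['ee_pos'],s['ee_rot']])
```

```text
t 4.42 pos [498.58 255.49 250.36] zyaw -99.22 down [ 6.e-04  3.e-04 -1.e+00] F [ 0.5 -0.2 -0.7] w 44.2
```

View pics/w3.png

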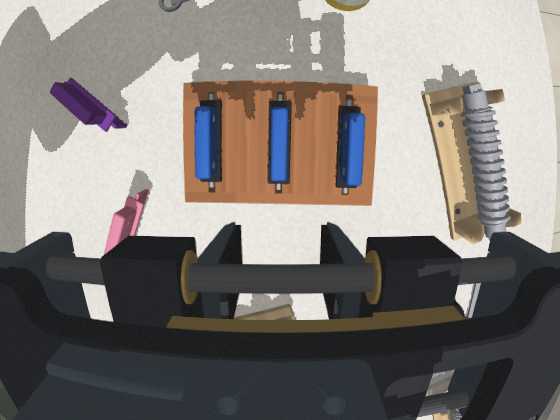

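Run:
```python
from h import *
im=cv2.imread('pics/w3.png');cv2.imwrite('pics/w3c.png',cv2.resize(im[75:215,175:385],None,fx=3.8,fy=3.8,interpolation=cv2.INTER_CUBIC))
v=np.load('s3.npy');s=dict(ee_pos=v[:3],ee_rot=v[3:]);C=cam('wrist',s)
hsv=cv2.cvtColor(im,cv2.COLOR_BGR2HSV)
m=cv2.inRange(hsv,(100,120,60),(125,255,255))
k,l,st,ce=cv2.connectedComponentsWithStats(m)
for i in range(1,k):
    if st[i,4]>200:
        print(st[i],ce[i].round(1))
        ys,xs=np.nonzero(l==i);P=np.array([unproj(C,x,y,86)[:2] for x,y in zip(xs,ys)])
        r=cv2.minAreaRect(P.astype(np.float32));print(' @86',P.mean(0).round(1),r)
# rack corners top z=42
for u,v in[(184,83),(378,86),(373,205),(185,201)]: print(unproj(C,u,v,42).round(1))
```

```text
[ 195  106   22   74 1516] [205.2 141.8]
 @86 [437.3 322.7] ((437.32489013671875, 321.8334045410156), (71.58386993408203, 21.275798797607422), 79.1712875366211)
[ 270  107   18   74 1233] [278.7 143.4]
 @86 [507.  308.7] ((507.05084228515625, 308.40106201171875), (70.47103881835938, 16.02369499206543), 79.5093994140625)
[ 341  113   24   73 1486] [352.5 148.3]
 @86 [577.  293.5] ((576.5418701171875, 292.8486022949219), (70.92945861816406, 21.478248596191406), 79.84939575195312)
[414.4 392.5  42. ]
[625.5 354.9  42. ]
[602.8 221.1  42. ]
[389.5 260.5  42. ]
```

View pics/w3c.png

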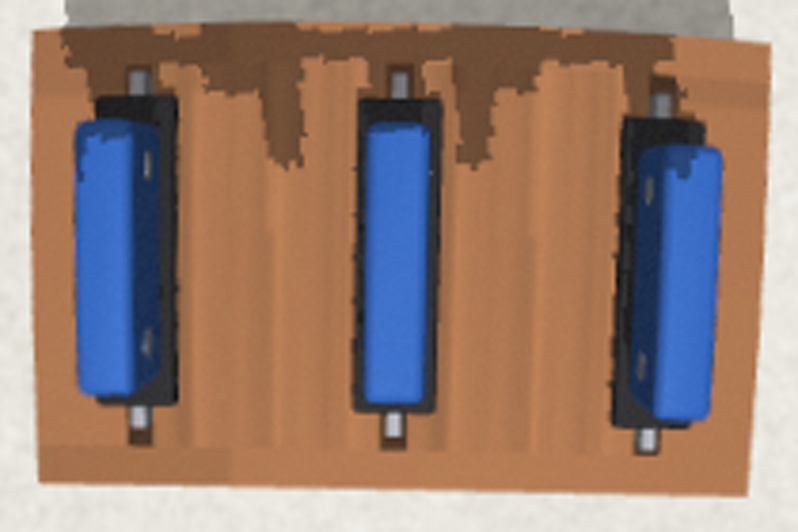

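Run:
```python
from h import *
tell([507,308.5,105],-100.3)
```

```text
t 4.47 pos [498.63 255.29 250.26] zyaw -99.25 down [ 4.e-04  2.e-04 -1.e+00] F [0.1 0.4 0.7] w 44.0
shift cm [14.528 -0.035 -5.381]
turn units (about tool x, down => -world) 0.175 or -29.825
```

Emit:
{"name": "jog_arm", "arguments": {"plan": [0,0,-2.7,0.18,0,0,-2.7,0,2.5,0,0,0,3,0,0,0,3,0,0,0,3,0,0,0,3,0,0,0,0,0,0,0,0,0,0,0]}}

```text
time_s: 5.22
ee_pos: [507.4, 307.9, 104.1]
ee_rot: [-49.2, 89.8, -149.5]
force: [0.4, 0.1, 0.5]
gripper_width: 43.8
```

Run:
```python
from h import *
tell([507,308.5,76],-100.3)
im=env.grab_frame('wrist')[:,:,::-1];cv2.imwrite('pics/w4.png',im)
```

```text
t 5.22 pos [507.43 307.88 104.12] zyaw -100.38 down [-0.0027 -0.0016 -1.    ] F [0.4 0.1 0.5] w 43.8
shift cm [ 2.812 -0.047 -0.059]
turn units (about tool x, down => -world) -0.014 or 29.986
```

View pics/w4.png

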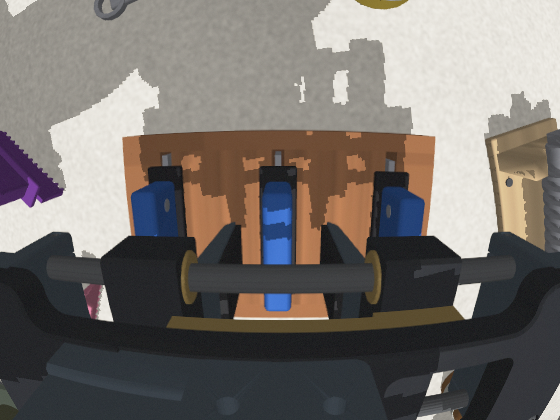

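Emit:
{"name": "jog_arm", "arguments": {"plan": [1.4,0,0,0,1.4,0,0,0,0,0,0,0,0,0,0,0]}}

```text
time_s: 5.6
ee_pos: [508.9, 308.9, 78.7]
ee_rot: [129.4, 89.9, 29.0]
force: [0.1, 0.2, 1.2]
gripper_width: 44.0
```

Emit:
{"name": "jog_arm", "arguments": {"plan": [0,0,0,0,0,0,0,0,0,0,0,0,0,0,0,0,0,0,0,0,0,0,0,0,0,0,0,0,0,0,0,0], "claw": 1, "newtons": 25}}

```text
time_s: 6.27
ee_pos: [507.5, 308.7, 77.5]
ee_rot: [-104.1, 90.0, 155.5]
force: [-4.1, -0.0, 6.1]
gripper_width: 16.0
```

Run:
```python
from h import *
tell()
```

```text
t 6.27 pos [507.53 308.66  77.49] zyaw -100.39 down [-6.e-04  3.e-04 -1.e+00] F [-4.1 -0.   6.1] w 16.0
```

Emit:
{"name": "jog_arm", "arguments": {"plan": [-1,0,0,0,-2,0,0,0,-3,0,0,0,-3,0,0,0,-3,0,0,0,-3,0,0,0,0,0,0,0,0,0,0,0,0,0,0,0]}}

```text
time_s: 7.02
ee_pos: [507.6, 308.0, 226.2]
ee_rot: [-32.3, 89.9, -132.7]
force: [-0.4, -0.3, -1.3]
gripper_width: 15.5
```

Run:
```python
from h import *
tell()
im=env.grab_frame('wrist')[:,:,::-1];cv2.imwrite('pics/w5.png',im)
im=env.grab_frame('scene')[:,:,::-1];cv2.imwrite('pics/s5.png',im)
cv2.imwrite('pics/s5c.png',cv2.resize(im[180:310,280:410],None,fx=4.5,fy=4.5,interpolation=cv2.INTER_CUBIC))
tell([457,-14,250],-82)
```

```text
t 7.02 pos [507.58 308.   226.15] zyaw -100.38 down [-0.001  -0.0011 -1.    ] F [-0.4 -0.3 -1.3] w 15.5
t 7.12 pos [507.21 307.88 225.08] zyaw -100.38 down [-0.003  -0.0021 -1.    ] F [ 0.3  0.2 -1.2] w 15.7
shift cm [-2.41   0.855 32.572]
turn units (about tool x, down => -world) -3.064 or 26.936
```

View pics/w5.png

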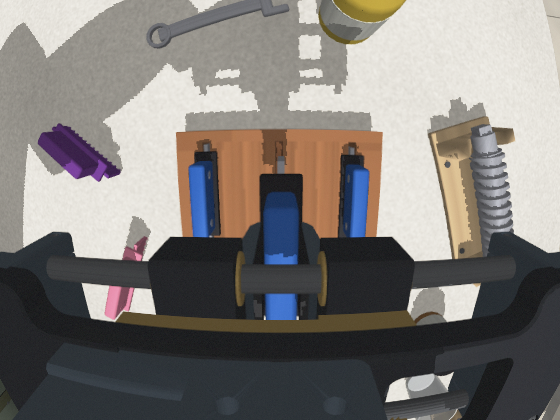

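View pics/s5c.png

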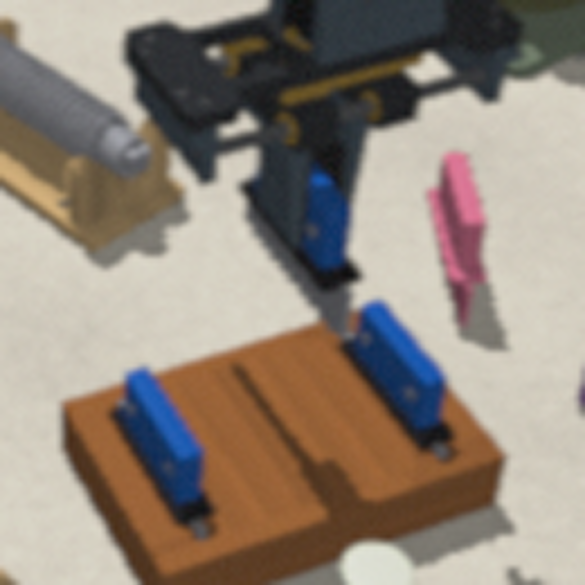

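Run:
```python
from h import *
im=cv2.imread('pics/w5.png');cv2.imwrite('pics/w5c.png',cv2.resize(im[130:330,220:340],None,fx=4,fy=3,interpolation=cv2.INTER_CUBIC))
c=env.calibration('wrist');T=c['T_tool_cam'];f=cam('wrist')[0]
C=(f,c['cx'],c['cy'],T[:3,3],T[:3,:3],True)
for off in(-2,0,2):
  print(off,[np.round(proj(C,[x,y,z+off]),1) for x,y,z in[(29.5,0,-45),(35.5,0,-45),(-8.5,0,-36),(29.5,0,-36),(35.5,0,-52),(-8.5,0,36),(29.5,12,-45)]])
```

```text
-2 [array([277.8, 169.3]), array([277.9, 167.9]), array([277.1, 201.5]), array([277.8, 185.6]), array([277.9, 155.5]), array([277.6, 337.3]), array([299.9, 169.4])]
0 [array([277.8, 172.9]), array([277.9, 171.4]), array([277.1, 206. ]), array([277.8, 189.1]), array([277.9, 159.1]), array([277.6, 340.2]), array([299.8, 173. ])]
2 [array([277.8, 176.6]), array([277.9, 174.9]), array([277.1, 210.4]), array([277.8, 192.7]), array([277.9, 162.6]), array([277.7, 343.2]), array([299.8, 176.6])]
```

View pics/w5c.png

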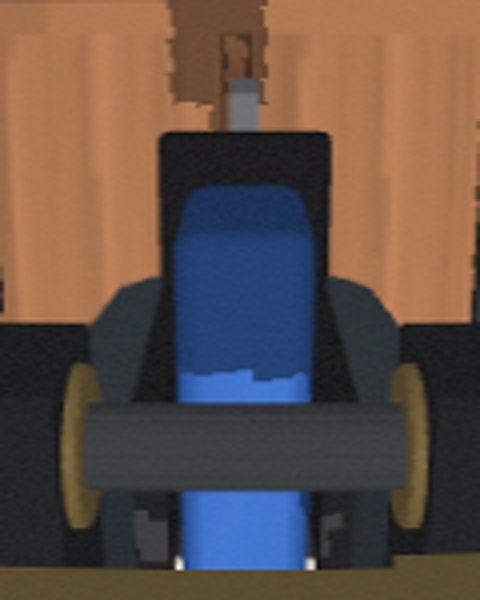

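Run:
```python
from h import *
v=np.load('s2.npy');s=dict(ee_pos=v[:3],ee_rot=v[3:]);C=cam('wrist',s)
im=cv2.imread('pics/w2.png');g=cv2.cvtColor(im,cv2.COLOR_BGR2GRAY).astype(np.float32)
yaw=np.radians(-81.8);d=np.array([np.cos(yaw),np.sin(yaw),0]);n=np.array([-d[1],d[0],0])
c0=np.array([456.3,-17.9,0])
t=np.arange(-90,90,.25)
H=[]
def prof(off,z):
    pts=np.array([proj(C,c0+d*a+n*off+[0,0,z]) for a in t],np.float32)
    return cv2.remap(g,pts[:,0].reshape(1,-1),pts[:,1].reshape(1,-1),cv2.INTER_CUBIC)[0]
for off in np.arange(-26,27,1.):
    z=55+np.sqrt(max(0,20**2-off**2)) if abs(off)<20 else 57
    H.append(prof(off,z))
H=np.array(H);cv2.imwrite('pics/rect.png',cv2.resize(np.clip(H,0,255).astype(np.uint8),None,fx=1.1,fy=8))
for off,z in[(-22,57),(-21,59),(-20,62),(-19,64),(22,57),(21,59),(20,62),(19,64)]:
    w=(abs(t)<32);p=prof(off,z)[w];tt=t[w];p=p-p.mean();F=(p*np.exp(2j*np.pi*tt/8)).sum()
    print(off,'bright phase mm',round(np.angle(F)/2/np.pi*8,2),'amp',round(abs(F)))
```

```text
-22 bright phase mm -0.86 amp 6614
-21 bright phase mm -1.2 amp 5980
-20 bright phase mm -1.61 amp 4988
-19 bright phase mm -1.93 amp 4246
22 bright phase mm -2.29 amp 414
21 bright phase mm 2.46 amp 146
20 bright phase mm 2.74 amp 1376
19 bright phase mm 2.34 amp 1592
```

View pics/rect.png

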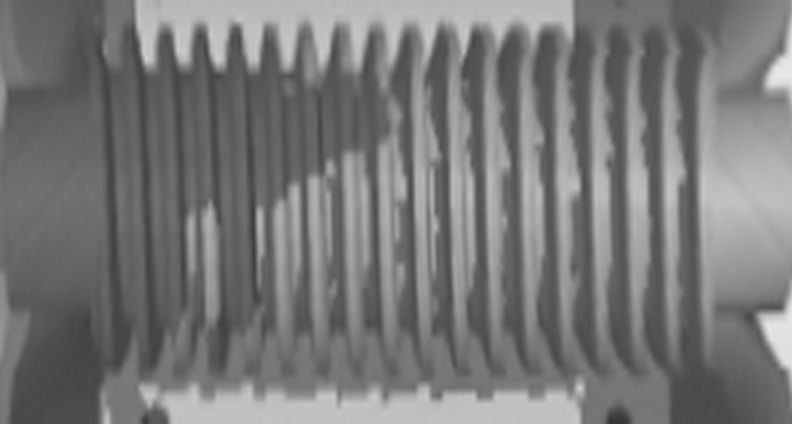

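Run:
```python
from h import *
tell([453.2,-18.2,175],-81.8)
```

```text
t 7.12 pos [507.21 307.88 225.08] zyaw -100.38 down [-0.003  -0.0021 -1.    ] F [ 0.3  0.2 -1.2] w 15.7
shift cm [ 5.092  0.576 33.034]
turn units (about tool x, down => -world) -3.097 or 26.903
```

Emit:
{"name": "jog_arm", "arguments": {"plan": [0,0,2,0,0,0,3,0,0,0,3,0,0,0,3.2,0,0,0,3.2,0,0,0.1,3.2,0,0,0.1,3.2,0,0,0.1,3.2,0,0,0.1,3.2,0,0,0.1,3,0,0,0.1,2.8,0,0,0,0,-1]}}

```text
time_s: 8.12
ee_pos: [452.8, -21.1, 225.6]
ee_rot: [-48.9, 89.8, -143.4]
force: [-0.7, 0.1, -0.8]
gripper_width: 15.8
```

Emit:
{"name": "jog_arm", "arguments": {"plan": [1.5,0,0,-1.1,1.5,0,0,-1,1.7,0,0,0,0,0,0,0,0,0,0,0,0,0,0,0]}}

```text
time_s: 8.62
ee_pos: [454.7, -17.2, 180.1]
ee_rot: [-51.4, 90.0, -133.2]
force: [-0.7, 0.8, -1.0]
gripper_width: 15.9
```

Run:
```python
from h import *
s=env.state();tell([453.2,-18.2,150],-81.8)
im=env.grab_frame('wrist')[:,:,::-1];cv2.imwrite('pics/w6.png',im)
np.save('s6.npy',np.r_[s['ee_pos'],s['ee_rot']])
im=env.grab_frame('scene')[:,:,::-1];cv2.imwrite('pics/s6.png',im)
cv2.imwrite('pics/s6c.png',cv2.resize(im[100:260,230:350],None,fx=4,fy=4,interpolation=cv2.INTER_CUBIC)[:600])
```

```text
t 8.62 pos [454.66 -17.2  180.08] zyaw -81.79 down [-1.e-04 -1.e-04 -1.e+00] F [-0.7  0.8 -1. ] w 15.9
shift cm [ 3.008 -0.159  0.078]
turn units (about tool x, down => -world) 0.002 or -29.998
```

View pics/w6.png

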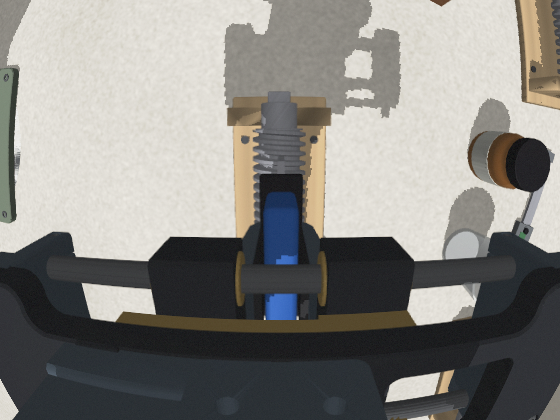

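View pics/s6c.png

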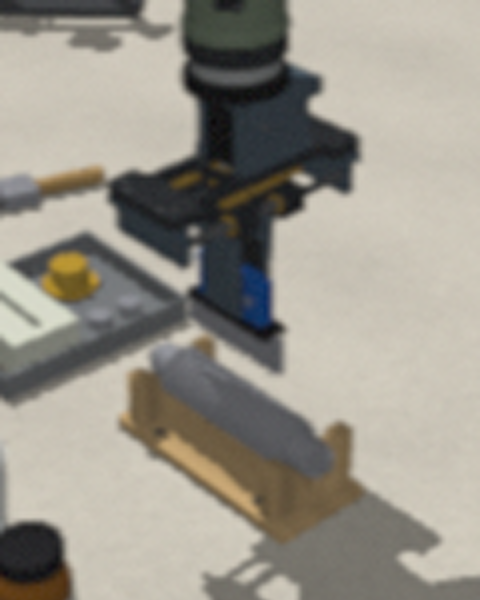

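Emit:
{"name": "jog_arm", "arguments": {"plan": [1,-0.1,0.05,0,1,0,0,0,0.6,0,0,0,0.2,0,0,0,0.1,0,0,0,0,0,0,0,0,0,0,0]}}

```text
time_s: 9.3
ee_pos: [453.9, -17.9, 151.4]
ee_rot: [72.3, 89.9, -9.5]
force: [0.2, -0.9, -1.8]
gripper_width: 16.1
```

Run:
```python
from h import *
tell([453.5,-18.2,142],-81.8)
```

```text
t 9.3 pos [453.91 -17.86 151.42] zyaw -81.77 down [ 1.e-03 -2.e-04 -1.e+00] F [ 0.2 -0.9 -1.8] w 16.1
shift cm [ 0.942 -0.046  0.027]
turn units (about tool x, down => -world) 0.004 or -29.996
```

Descend slowly, watching force.

Emit:
{"name": "jog_arm", "arguments": {"plan": [0.15,0,0,0,0.15,0,0,0,0.1,0,0,0,0.1,0,0,0,0,0,0,0,0,0,0,0]}}

```text
time_s: 9.8
ee_pos: [453.6, -17.9, 146.3]
ee_rot: [63.8, 90.0, -18.0]
force: [-0.7, 0.1, 3.3]
gripper_width: 16.2
```

Emit:
{"name": "jog_arm", "arguments": {"plan": [0.1,0,0,0,0.1,0,0,0,0,0,0,0,0,0,0,0]}}

```text
time_s: 10.13
ee_pos: [453.7, -17.9, 145.9]
ee_rot: [73.4, 89.9, -8.3]
force: [-4.0, 1.2, 16.3]
gripper_width: 15.7
```

Emit:
{"name": "jog_arm", "arguments": {"plan": [-0.08,0,0,0,0,0,0.1,0,0,0,0.1,0,0,0,0,0,0,0,0,0]}}

```text
time_s: 10.55
ee_pos: [453.7, -18.4, 146.1]
ee_rot: [164.4, 89.8, 82.5]
force: [-3.4, 5.7, 10.6]
gripper_width: 15.9
```

Emit:
{"name": "jog_arm", "arguments": {"plan": [0,0,0.1,0,0,0,0.1,0,0,0,0,0,0,0,0,0]}}

```text
time_s: 10.88
ee_pos: [454.2, -20.0, 146.0]
ee_rot: [157.6, 89.8, 75.7]
force: [-3.0, 5.9, 10.9]
gripper_width: 16.0
```

Sliding on crests, no drop yet at +2 mm; continue to +4, then the other way.

Emit:
{"name": "jog_arm", "arguments": {"plan": [0,0,0.1,0,0,0,0.1,0,0,0,0,0,0,0,0,0]}}

```text
time_s: 11.22
ee_pos: [454.7, -21.6, 146.0]
ee_rot: [155.6, 89.7, 73.7]
force: [-2.4, 8.9, 9.7]
gripper_width: 15.6
```

Emit:
{"name": "jog_arm", "arguments": {"plan": [-0.08,0,-0.3,0,0,0,-0.3,0,0.08,0,0,0,0,0,-0.1,0,0,0,-0.1,0,0,0,0,0,0,0,0,0]}}

```text
time_s: 11.8
ee_pos: [454.4, -17.4, 146.0]
ee_rot: [32.7, 89.7, -49.0]
force: [-0.9, -4.8, 8.6]
gripper_width: 15.8
```

Emit:
{"name": "jog_arm", "arguments": {"plan": [0,0,-0.1,0,0,0,-0.1,0,0,0,0,0,0,0,0,0]}}

```text
time_s: 12.13
ee_pos: [454.5, -15.6, 146.0]
ee_rot: [37.7, 89.7, -44.0]
force: [-0.1, -5.8, 8.0]
gripper_width: 15.8
```

Run:
```python
from h import *
im=env.grab_frame('scene')[:,:,::-1];cv2.imwrite('pics/s7.png',im)
cv2.imwrite('pics/s7c.png',cv2.resize(im[150:250,240:340],None,fx=6,fy=6,interpolation=cv2.INTER_CUBIC)[:600])
im=env.grab_frame('wrist')[:,:,::-1];cv2.imwrite('pics/w7.png',im)
tell()
```

```text
t 12.23 pos [454.53 -15.54 146.01] zyaw -81.7 down [ 0.0042 -0.0039 -1.    ] F [-0.2 -6.   9.3] w 15.9
```

View pics/s7c.png

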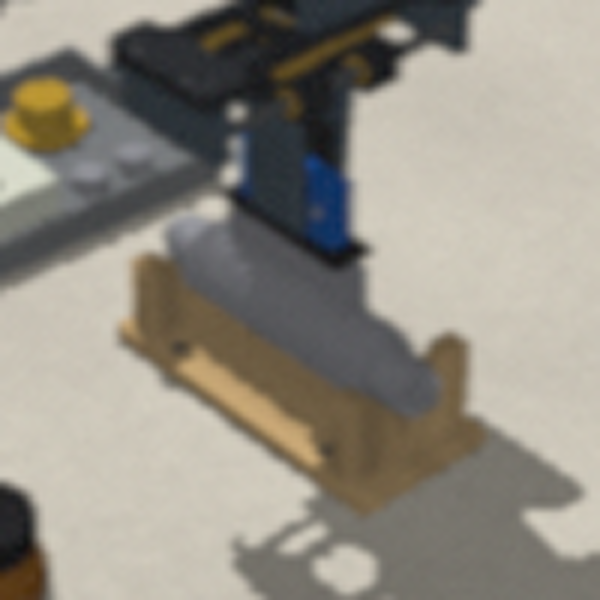

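View pics/w7.png

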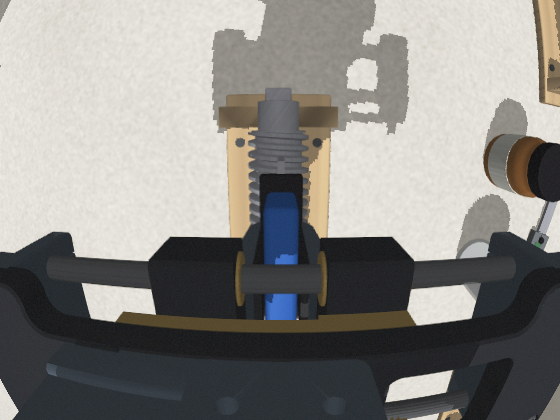

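Emit:
{"name": "jog_arm", "arguments": {"plan": [0,0,-0.1,0,0,0,-0.1,0,0,0,0,0,0,0,0,0]}}

```text
time_s: 12.57
ee_pos: [454.6, -13.0, 146.0]
ee_rot: [55.2, 89.7, -26.5]
force: [0.9, -3.7, 8.0]
gripper_width: 16.1
```

Emit:
{"name": "jog_arm", "arguments": {"plan": [-1,0,0,0,-3,0,0,0,-3,0,0,0,-1,0,0,0,0,0,0,0,0,0,0,0]}}

```text
time_s: 13.07
ee_pos: [452.3, -11.8, 224.2]
ee_rot: [-107.6, 90.0, 170.6]
force: [-0.0, -0.7, -2.3]
gripper_width: 16.2
```

Run:
```python
from h import *
im=env.grab_frame('wrist')[:,:,::-1];cv2.imwrite('pics/w8.png',im)
cv2.imwrite('pics/w8c.png',cv2.resize(im[130:330,220:340],None,fx=4,fy=3,interpolation=cv2.INTER_CUBIC))
tell([507.5,308.5,226],-100.38)
```

```text
t 13.12 pos [451.75 -11.82 223.4 ] zyaw -81.78 down [-2.5e-03  1.0e-04 -1.0e+00] F [-0.4  0.3 -2.3] w 15.7
shift cm [ -0.269  10.097 -30.906]
turn units (about tool x, down => -world) 3.1 or -26.9
```

View pics/w8c.png

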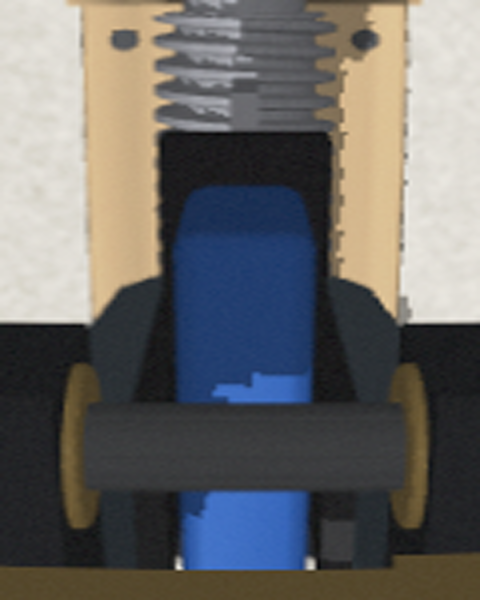

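Emit:
{"name": "jog_arm", "arguments": {"plan": [0,0.6,-2,0,0,0.9,-3,0,0,1,-3,0,0,1,-3,0,0,1,-3,0,0,1,-3,0,0,1,-3,0,0,1,-3,0,0,1,-3,0,0,0.8,-2.5,0,0,0.6,-2.4,0,0,0,0,1.1]}}

```text
time_s: 14.12
ee_pos: [505.9, 312.1, 221.7]
ee_rot: [-100.4, 89.8, 171.3]
force: [0.5, 0.0, -1.5]
gripper_width: 16.1
```

Emit:
{"name": "jog_arm", "arguments": {"plan": [0,0,0,1,0,0,0,1,0,0,0,0,0,0,0,0,0,0,0,0]}}

```text
time_s: 14.53
ee_pos: [506.0, 307.7, 223.5]
ee_rot: [-47.8, 89.9, -148.1]
force: [0.0, -0.5, -2.0]
gripper_width: 15.7
```

Run:
```python
from h import *
tell([505.6,309,120],-100.38)
```

```text
t 14.53 pos [506.05 307.72 223.48] zyaw -100.27 down [-0.0019 -0.0012 -1.    ] F [ 0.  -0.5 -2. ] w 15.7
shift cm [10.348 -0.049 -0.134]
turn units (about tool x, down => -world) 0.019 or -29.981
```

Emit:
{"name": "jog_arm", "arguments": {"plan": [3,-0.03,-0.12,0,3,0,0,0,3,0,0,0,1.2,0,0,0,0,0,0,0,0,0,0,0,0,0,0,0]}}

```text
time_s: 15.12
ee_pos: [507.2, 309.7, 123.9]
ee_rot: [128.7, 89.9, 28.4]
force: [0.5, -0.6, 0.3]
gripper_width: 15.9
```

Run:
```python
from h import *
tell([505.6,309,78],-100.38)
im=env.grab_frame('wrist')[:,:,::-1];cv2.imwrite('pics/w9.png',im)
cv2.imwrite('pics/w9c.png',cv2.resize(im[90:290,200:360],None,fx=4,fy=3,interpolation=cv2.INTER_CUBIC))
```

```text
t 15.12 pos [507.24 309.7  123.89] zyaw -100.35 down [ 0.0021  0.0011 -1.    ] F [ 0.5 -0.6  0.3] w 15.9
shift cm [ 4.588 -0.157  0.105]
turn units (about tool x, down => -world) 0.005 or -29.995
```

View pics/w9c.png

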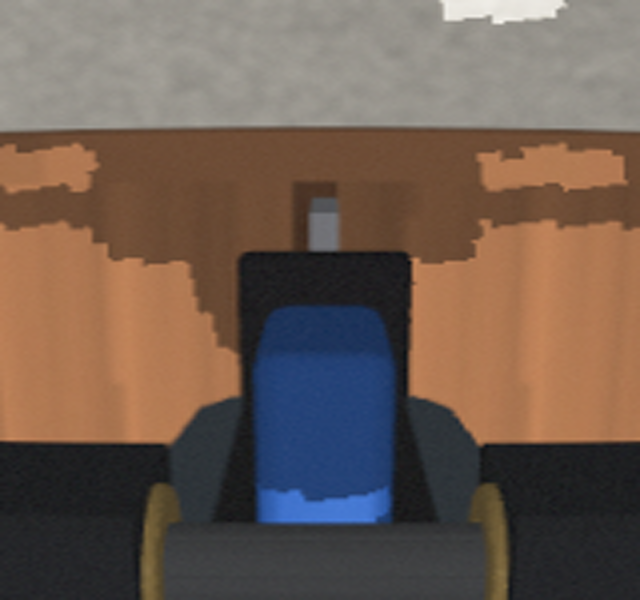

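Emit:
{"name": "jog_arm", "arguments": {"plan": [0.5,-0.15,0,0,0.5,0,0,0,0.5,0,0,0,0,0,0,0,0,0,0,0]}}

```text
time_s: 15.58
ee_pos: [504.6, 309.4, 107.3]
ee_rot: [-42.7, 89.9, -143.1]
force: [-0.7, -0.4, -1.3]
gripper_width: 16.2
```

Emit:
{"name": "jog_arm", "arguments": {"plan": [0.7,0,0,0,0.7,0,0,0,0.6,0,0,0,0.5,0,0,0,0,0,0,0,0,0,0,0]}}

```text
time_s: 16.08
ee_pos: [504.7, 309.4, 82.1]
ee_rot: [-44.5, 89.9, -144.9]
force: [0.1, 0.2, -0.9]
gripper_width: 15.8
```

Run:
```python
from h import *
tell([505.6,309,78],-100.38)
```

```text
t 16.08 pos [504.68 309.43  82.13] zyaw -100.38 down [-9.e-04 -6.e-04 -1.e+00] F [ 0.1  0.2 -0.9] w 15.8
shift cm [0.413 0.098 0.025]
turn units (about tool x, down => -world) 0.0 or -30.0
```

In the slot freely. Lower the rest and release.

Emit:
{"name": "jog_arm", "arguments": {"plan": [0.3,0,0,0,0.1,0,0,0,0,0,0,0]}}

```text
time_s: 16.33
ee_pos: [504.8, 309.5, 78.6]
ee_rot: [-26.0, 90.0, -126.4]
force: [0.0, 0.6, -1.0]
gripper_width: 16.3
```

Emit:
{"name": "jog_arm", "arguments": {"plan": [0,0,0,0,0,0,0,0,0,0,0,0,0,0,0,0,0,0,0,0,0,0,0,0], "claw": 4.4}}

```text
time_s: 16.83
ee_pos: [504.9, 309.6, 78.8]
ee_rot: [86.0, 90.0, -14.3]
force: [-0.7, -0.5, 1.1]
gripper_width: 44.1
```

Emit:
{"name": "jog_arm", "arguments": {"plan": [-2,0,0,0,-3,0,0,0,-3,0,0,0,0,0,0,0,0,0,0,0]}}

```text
time_s: 17.25
ee_pos: [505.9, 310.1, 160.7]
ee_rot: [129.3, 89.7, 28.9]
force: [0.3, -0.5, -0.9]
gripper_width: 43.7
```

Run:
```python
from h import *
im=env.grab_frame('wrist')[:,:,::-1];cv2.imwrite('pics/w10.png',im)
s=env.state()
# near / far leaf grasp candidates: slot spacing 75 along tool y dir
yd=rot(s['ee_rot'])[:,1];c=np.array([505.2,309.2,0])
print(c-75*yd,c+75*yd)
tell((c-75*yd)+[0,0,110],-100.38)
```

```text
[ 4.31426015e+02  3.22705437e+02 -4.81169787e-02] [5.78973985e+02 2.95694563e+02 4.81169787e-02]
t 17.3 pos [504.82 309.55 159.03] zyaw -100.37 down [ 7.e-04  3.e-04 -1.e+00] F [ 0.2 -0.1 -0.3] w 43.8
shift cm [ 4.903 -7.46   0.03 ]
turn units (about tool x, down => -world) 0.001 or -29.999
```

View pics/w10.png

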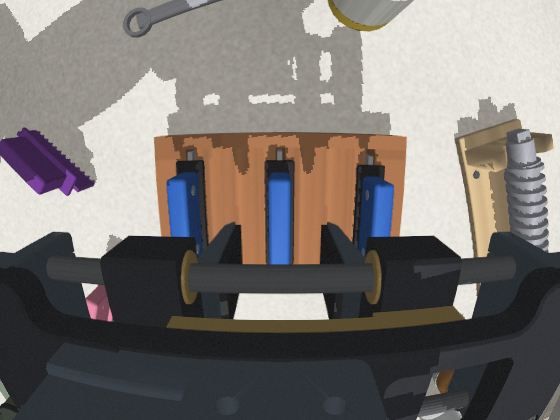

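Emit:
{"name": "jog_arm", "arguments": {"plan": [0,-2.5,0,0,0,-2.5,0,0,0,-2.5,0,0,2,0,0,0,2,0,0,0,0.8,0,0,0,0,0,0,0,0,0,0,0]}}

```text
time_s: 17.97
ee_pos: [430.9, 322.8, 109.9]
ee_rot: [-42.0, 89.9, -142.4]
force: [-0.2, -0.1, 0.8]
gripper_width: 44.1
```

Run:
```python
from h import *
im=env.grab_frame('wrist')[:,:,::-1];cv2.imwrite('pics/w11.png',im)
tell([431.4,322.7,77.5],-100.38)
```

```text
t 18.02 pos [431.5  323.15 110.7 ] zyaw -100.4 down [-1.e-04 -2.e-04 -1.e+00] F [ 0.3 -0.3  1.3] w 44.2
shift cm [ 3.32e+00 -2.00e-03  4.60e-02]
turn units (about tool x, down => -world) -0.003 or 29.997
```

View pics/w11.png

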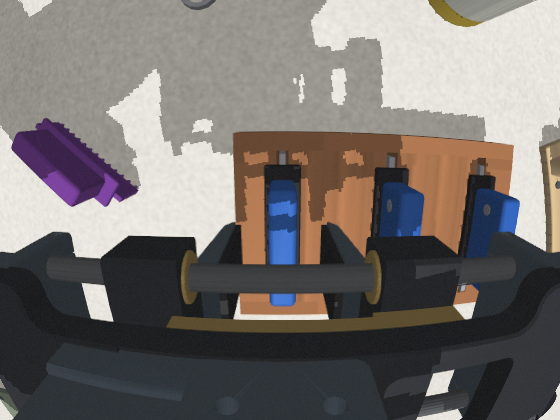

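Emit:
{"name": "jog_arm", "arguments": {"plan": [1.5,0.05,0,0,1.5,0,0,0,0.25,0,0,0,0,0,0,0,0,0,0,0]}}

```text
time_s: 18.43
ee_pos: [432.3, 323.3, 79.1]
ee_rot: [132.7, 89.9, 32.3]
force: [0.6, 0.1, -0.5]
gripper_width: 43.8
```

Emit:
{"name": "jog_arm", "arguments": {"plan": [0,0,0,0,0,0,0,0,0,0,0,0,0,0,0,0,0,0,0,0,0,0,0,0,0,0,0,0], "claw": 1}}

```text
time_s: 19.02
ee_pos: [431.8, 323.1, 78.5]
ee_rot: [119.6, 90.0, 19.2]
force: [0.3, -0.8, 1.9]
gripper_width: 15.8
```

Run:
```python
from h import *
tell()
```

```text
t 19.02 pos [431.76 323.08  78.54] zyaw -100.37 down [ 5.e-04  2.e-04 -1.e+00] F [ 0.3 -0.8  1.9] w 15.8
```

Emit:
{"name": "jog_arm", "arguments": {"plan": [-1,0,0,0,-2,0,0,0,-3,0,0,0,-3,0,0,0,-3,0,0,0,-3,0,0,0,0,0,0,0,0,0,0,0]}}

```text
time_s: 19.68
ee_pos: [432.0, 323.3, 230.0]
ee_rot: [134.8, 89.8, 34.5]
force: [-0.7, -0.3, -2.9]
gripper_width: 16.3
```

Run:
```python
from h import *
im=env.grab_frame('wrist')[:,:,::-1];cv2.imwrite('pics/w12.png',im)
cv2.imwrite('pics/w12c.png',cv2.resize(im[130:330,220:340],None,fx=4,fy=3,interpolation=cv2.INTER_CUBIC))
tell([453.5,-18.1,225],-81.8)
```

```text
t 19.73 pos [431.12 322.66 228.11] zyaw -100.38 down [-4.e-04 -4.e-04 -1.e+00] F [-0.5 -0.2 -2.6] w 15.8
shift cm [ 0.324  8.338 33.116]
turn units (about tool x, down => -world) -3.096 or 26.904
```

View pics/w12c.png

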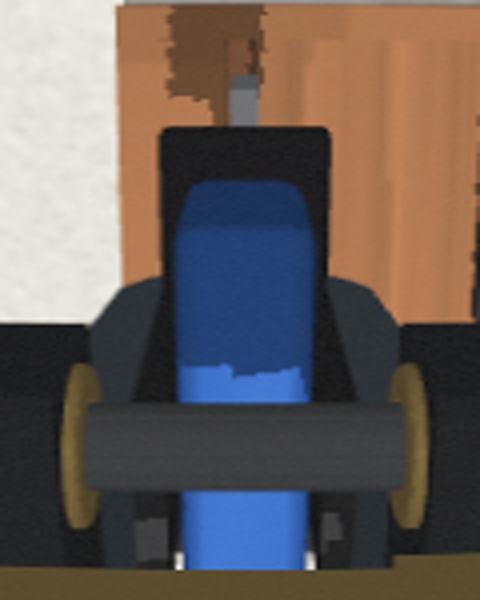

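Emit:
{"name": "jog_arm", "arguments": {"plan": [0,0.5,2,0,0,0.8,3,0,0,0.8,3.2,0,0,0.8,3.2,0,0,0.8,3.2,0,0,0.8,3.2,0,0,0.8,3.2,0,0,0.8,3.2,0,0,0.8,3.2,0,0,0.8,3.1,0,0,0.65,2.7,0,0,0,0,-1]}}

```text
time_s: 20.73
ee_pos: [452.8, -22.7, 226.2]
ee_rot: [-57.8, 89.7, -152.3]
force: [-0.7, 0.6, -1.2]
gripper_width: 15.9
```

Emit:
{"name": "jog_arm", "arguments": {"plan": [1.5,0,0,-1.1,1.5,0,0,-1,1.7,0,0,0,1.5,0,0,0,0,0,0,0,0,0,0,0,0,0,0,0]}}

```text
time_s: 21.32
ee_pos: [453.9, -18.6, 166.1]
ee_rot: [-99.4, 90.0, 178.9]
force: [0.4, -0.4, -1.3]
gripper_width: 15.9
```

Run:
```python
from h import *
tell([453.6,-18.8,149],-81.8)
im=env.grab_frame('wrist')[:,:,::-1];cv2.imwrite('pics/w13.png',im)
```

```text
t 21.32 pos [453.86 -18.58 166.09] zyaw -81.78 down [-8.e-04  0.e+00 -1.e+00] F [ 0.4 -0.4 -1.3] w 15.9
shift cm [ 1.709 -0.028  0.018]
turn units (about tool x, down => -world) 0.004 or -29.996
```

View pics/w13.png

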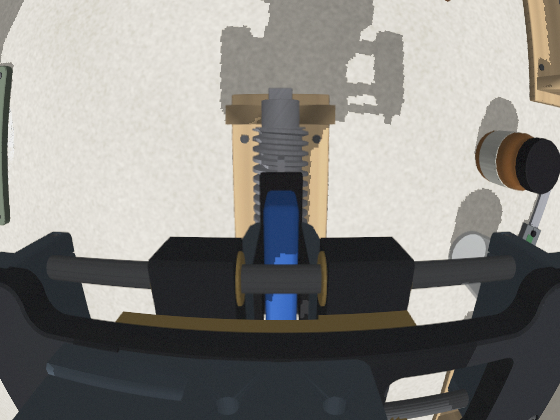

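Well aligned laterally (spindle 280, leaf 281). Descend.

Emit:
{"name": "jog_arm", "arguments": {"plan": [0.8,0,0,0,0.6,0,0,0,0.3,0,0,0,0,0,0,0,0,0,0,0]}}

```text
time_s: 21.78
ee_pos: [453.8, -18.6, 149.0]
ee_rot: [-92.3, 90.0, -174.1]
force: [-0.2, 0.2, -1.9]
gripper_width: 15.9
```

Emit:
{"name": "jog_arm", "arguments": {"plan": [0.1,0,0,0,0.1,0,0,0,0.05,0,0,0,0,0,0,0,0,0,0,0]}}

```text
time_s: 22.2
ee_pos: [454.2, -18.6, 147.3]
ee_rot: [74.7, 89.9, -7.1]
force: [-1.0, 0.1, 4.3]
gripper_width: 15.7
```

Emit:
{"name": "jog_arm", "arguments": {"plan": [0.05,0,0,0,0,0,0.1,0,0,0,0.1,0,0,0,0,0,0,0,0,0]}}

```text
time_s: 22.62
ee_pos: [454.4, -19.2, 147.3]
ee_rot: [154.9, 89.8, 73.1]
force: [-2.3, 5.6, 9.1]
gripper_width: 15.8
```

Emit:
{"name": "jog_arm", "arguments": {"plan": [0,0,0.1,0,0,0,0.1,0,0,0,0,0,0,0,0,0]}}

```text
time_s: 22.95
ee_pos: [455.0, -21.2, 147.2]
ee_rot: [142.6, 89.8, 60.8]
force: [-1.5, 4.9, 7.7]
gripper_width: 16.0
```

Emit:
{"name": "jog_arm", "arguments": {"plan": [0,0,-0.3,0,0,0,-0.3,0,0,0,0,0,0,0,0,0]}}

```text
time_s: 23.28
ee_pos: [455.0, -16.9, 147.2]
ee_rot: [69.1, 89.8, -12.7]
force: [0.7, -1.1, 6.0]
gripper_width: 16.0
```

Emit:
{"name": "jog_arm", "arguments": {"plan": [0,0,-0.1,0,0,0,-0.1,0,0,0,0,0,0,0,0,0]}}

```text
time_s: 23.62
ee_pos: [454.9, -15.5, 147.3]
ee_rot: [56.9, 89.7, -24.8]
force: [0.4, -3.8, 5.8]
gripper_width: 15.7
```

Emit:
{"name": "jog_arm", "arguments": {"plan": [0,0,-0.1,0,0,0,-0.1,0,0,0,0,0,0,0,0,0]}}

```text
time_s: 23.95
ee_pos: [454.7, -13.4, 147.2]
ee_rot: [60.6, 89.7, -21.1]
force: [1.9, -3.4, 6.1]
gripper_width: 16.0
```

Emit:
{"name": "jog_arm", "arguments": {"plan": [0,0,-0.1,0,0,0,-0.1,0,0,0,0,0,0,0,0,0]}}

```text
time_s: 24.28
ee_pos: [454.4, -11.4, 147.2]
ee_rot: [60.2, 89.7, -21.5]
force: [0.9, -2.1, 5.8]
gripper_width: 16.0
```

Run:
```python
from h import *
im=env.grab_frame('wrist')[:,:,::-1];cv2.imwrite('pics/w14.png',im)
im2=env.grab_frame('scene')[:,:,::-1]
cv2.imwrite('pics/w14c.png',np.hstack([cv2.resize(im[60:260,200:360],(480,600),interpolation=cv2.INTER_CUBIC),cv2.resize(im2[150:250,240:290],(300,600),interpolation=cv2.INTER_CUBIC)]))
tell()
```

```text
t 24.38 pos [454.4  -11.46 147.24] zyaw -81.75 down [ 0.0042 -0.0016 -1.    ] F [ 1.5 -3.7  5.4] w 15.8
```

View pics/w14c.png

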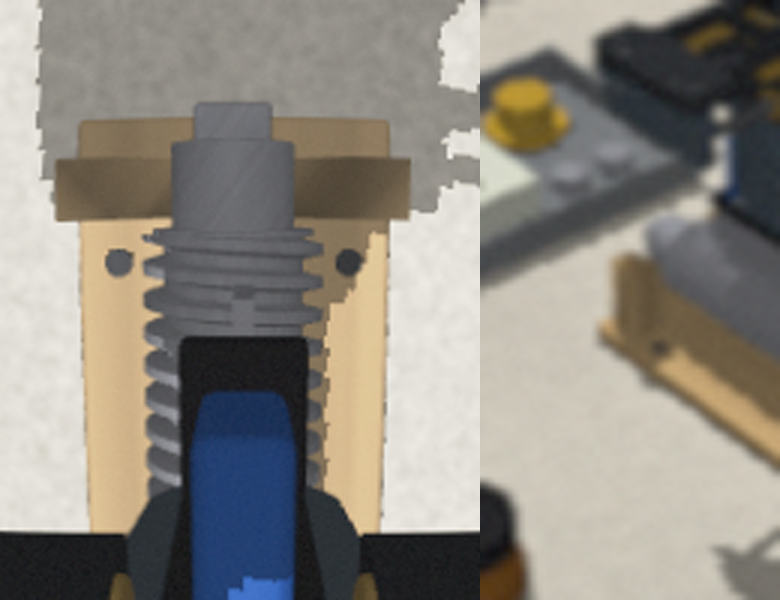

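Emit:
{"name": "jog_arm", "arguments": {"plan": [-1,0,0,0,-3,0,0,0,-3,0,0,0,-1,0,0,0,0,0,0,0,0,0,0,0]}}

```text
time_s: 24.88
ee_pos: [452.3, -10.5, 225.6]
ee_rot: [-124.6, 89.9, 153.6]
force: [-0.5, 0.1, -3.5]
gripper_width: 15.6
```

Run:
```python
from h import *
tell([431.6,323,225],-100.38)
```

```text
t 24.88 pos [452.28 -10.53 225.63] zyaw -81.78 down [-8.e-04  4.e-04 -1.e+00] F [-0.5  0.1 -3.5] w 15.6
shift cm [  0.078   2.72  -33.306]
turn units (about tool x, down => -world) 3.099 or -26.901
```

Emit:
{"name": "jog_arm", "arguments": {"plan": [0,0.2,-2,0,0,0.2,-3,0,0,0.25,-3.2,0,0,0.3,-3.2,0,0,0.3,-3.2,0,0,0.3,-3.2,0,0,0.3,-3.2,0,0,0.3,-3.2,0,0,0.3,-3.2,0,0,0.25,-3.2,0,0,0,-2.7,0,0,0,0,1.1]}}

```text
time_s: 25.88
ee_pos: [430.3, 326.8, 223.4]
ee_rot: [-97.6, 89.8, 174.1]
force: [0.6, -0.1, -1.8]
gripper_width: 15.6
```

Emit:
{"name": "jog_arm", "arguments": {"plan": [2.5,0,0,1,3,0,0,1,3,0,0,0,1.5,0,0,0,0,0,0,0,0,0,0,0,0,0,0,0]}}

```text
time_s: 26.47
ee_pos: [432.1, 322.9, 126.3]
ee_rot: [147.9, 90.0, 47.5]
force: [-0.1, -0.4, -1.4]
gripper_width: 16.0
```

Run:
```python
from h import *
tell([431.6,323,79],-100.38)
im=env.grab_frame('wrist')[:,:,::-1]
cv2.imwrite('pics/w15c.png',cv2.resize(im[90:290,200:360],None,fx=4,fy=3,interpolation=cv2.INTER_CUBIC))
```

```text
t 26.47 pos [432.13 322.95 126.35] zyaw -100.38 down [ 2.e-04  2.e-04 -1.e+00] F [-0.1 -0.4 -1.4] w 16.0
shift cm [ 4.735 -0.054  0.006]
turn units (about tool x, down => -world) -0.0 or 30.0
```

View pics/w15c.png

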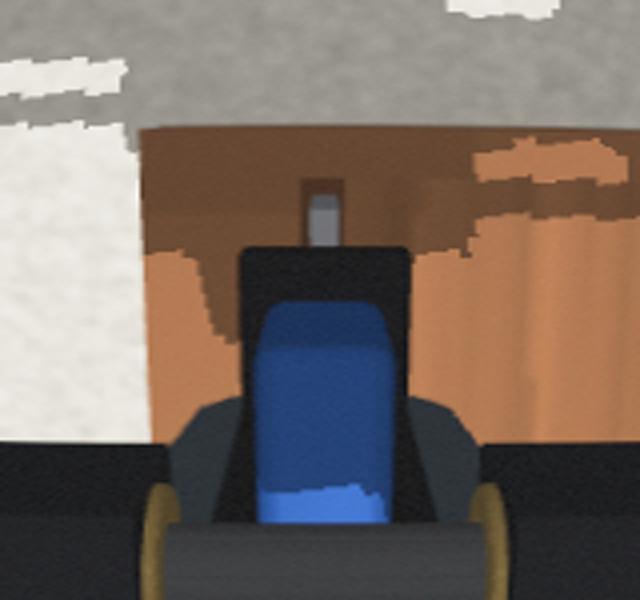

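Emit:
{"name": "jog_arm", "arguments": {"plan": [0.6,-0.03,0,0,0.7,0,0,0,0.7,0,0,0,0.7,0,0,0,0.7,0,0,0,0.7,0,0,0,0.3,0,0,0,0.2,0,0,0,0,0,0,0,0,0,0,0]}}

```text
time_s: 27.35
ee_pos: [431.7, 322.9, 80.3]
ee_rot: [115.9, 90.0, 15.5]
force: [-0.7, 0.6, -1.7]
gripper_width: 15.7
```

Emit:
{"name": "jog_arm", "arguments": {"plan": [0.15,0,0,0,0,0,0,0]}}

```text
time_s: 27.52
ee_pos: [431.7, 322.8, 78.8]
ee_rot: [117.6, 90.0, 17.3]
force: [-0.9, -0.7, -1.1]
gripper_width: 16.2
```

Emit:
{"name": "jog_arm", "arguments": {"plan": [0,0,0,0,0,0,0,0,0,0,0,0,0,0,0,0,0,0,0,0], "claw": 4.4}}

```text
time_s: 27.93
ee_pos: [431.7, 322.9, 78.9]
ee_rot: [125.0, 90.0, 24.6]
force: [0.0, 0.8, -0.4]
gripper_width: 43.4
```

Emit:
{"name": "jog_arm", "arguments": {"plan": [-2,0,0,0,-3,0,0,0,-3,0,0,0,0,0,0,0,0,0,0,0]}}

```text
time_s: 28.35
ee_pos: [432.5, 323.5, 160.6]
ee_rot: [135.3, 89.7, 34.9]
force: [-0.7, -1.0, 0.2]
gripper_width: 44.0
```

Run:
```python
from h import *
tell([578.9,295.7,110],-100.38)
im=env.grab_frame('wrist')[:,:,::-1];cv2.imwrite('pics/w16.png',im)
```

```text
t 28.35 pos [432.49 323.46 160.56] zyaw -100.38 down [ 0.0036  0.0025 -1.    ] F [-0.7 -1.   0.2] w 44.0
shift cm [ 5.102 14.886  0.109]
turn units (about tool x, down => -world) 0.0 or -30.0
```

View pics/w16.png

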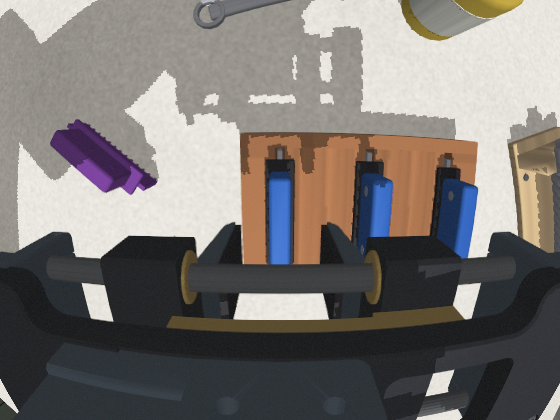

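Emit:
{"name": "jog_arm", "arguments": {"plan": [0,3,0,0,0,3.5,0,0,0,3.5,0,0,0,3,0,0,0,1.9,0,0,2,0,0,0,2,0,0,0,0.8,0,0,0,0,0,0,0,0,0,0,0]}}

```text
time_s: 29.23
ee_pos: [577.6, 295.8, 109.8]
ee_rot: [-51.8, 89.9, -152.2]
force: [0.3, -0.6, -0.1]
gripper_width: 44.1
```

Run:
```python
from h import *
im=env.grab_frame('wrist')[:,:,::-1];cv2.imwrite('pics/w17.png',im)
tell([578.9,295.7,78],-100.38)
```

```text
t 29.28 pos [578.16 296.19 110.89] zyaw -100.36 down [ 1.e-04 -0.e+00 -1.e+00] F [0.5 0.5 0.3] w 43.9
shift cm [3.289 0.081 0.035]
turn units (about tool x, down => -world) 0.003 or -29.997
```

View pics/w17.png

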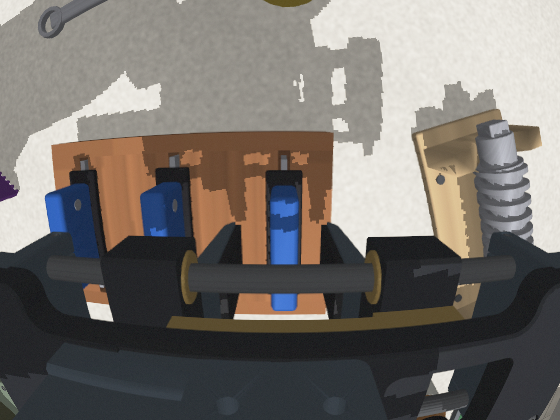

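Emit:
{"name": "jog_arm", "arguments": {"plan": [1.5,0.12,0.15,0,1.5,0,0,0,0.25,0,0,0,0,0,0,0,0,0,0,0]}}

```text
time_s: 29.7
ee_pos: [579.6, 294.7, 79.4]
ee_rot: [124.1, 89.9, 23.7]
force: [-0.1, 0.2, -0.1]
gripper_width: 43.8
```

Emit:
{"name": "jog_arm", "arguments": {"plan": [0,0,0,0,0,0,0,0,0,0,0,0,0,0,0,0,0,0,0,0,0,0,0,0,0,0,0,0], "claw": 1}}

```text
time_s: 30.28
ee_pos: [579.2, 294.3, 78.6]
ee_rot: [122.8, 90.0, 22.4]
force: [-0.6, -0.0, 2.0]
gripper_width: 15.7
```

Run:
```python
from h import *
tell()
```

```text
t 30.28 pos [579.15 294.34  78.57] zyaw -100.38 down [ 4.e-04  2.e-04 -1.e+00] F [-0.6 -0.   2. ] w 15.7
```

Emit:
{"name": "jog_arm", "arguments": {"plan": [-1,0,0,0,-2,0,0,0,-3,0,0,0,-3,0,0,0,-3,0,0,0,-3,0,0,0,0,0,0,0,0,0,0,0]}}

```text
time_s: 30.95
ee_pos: [579.7, 294.6, 230.3]
ee_rot: [124.7, 89.8, 24.3]
force: [-0.1, 1.4, -3.5]
gripper_width: 15.6
```

Run:
```python
from h import *
im=env.grab_frame('wrist')[:,:,::-1];cv2.imwrite('pics/w18.png',im)
cv2.imwrite('pics/w18c.png',cv2.resize(im[130:330,220:340],None,fx=4,fy=3,interpolation=cv2.INTER_CUBIC))
tell([453.5,-18.1,225],-81.8)
```

```text
t 31.0 pos [578.69 294.05 228.13] zyaw -100.38 down [-3.e-04 -3.e-04 -1.e+00] F [-1.2  0.6 -2.1] w 16.2
shift cm [ 0.326 -6.691 32.959]
turn units (about tool x, down => -world) -3.096 or 26.904
```

View pics/w18c.png

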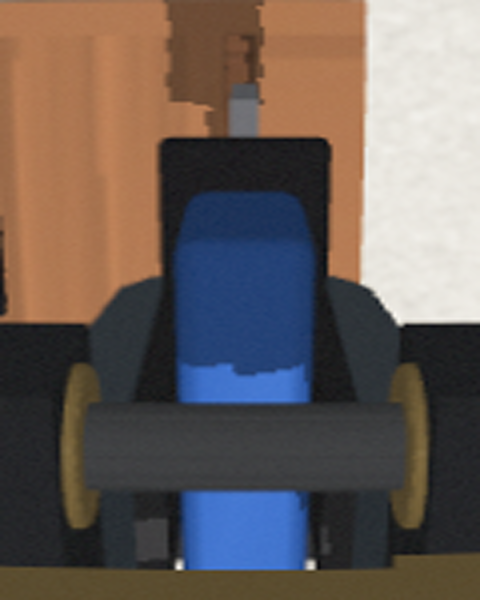

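Emit:
{"name": "jog_arm", "arguments": {"plan": [0,-0.3,2,0,0,-0.5,3,0,0,-0.7,3.2,0,0,-0.7,3.2,0,0,-0.7,3.2,0,0,-0.7,3.2,0,0,-0.7,3.2,0,0,-0.7,3.2,0,0,-0.7,3.2,0,0,-0.6,3,0,0,-0.4,2.4,0,0,0,0,-1]}}

```text
time_s: 32.0
ee_pos: [450.8, -19.5, 226.2]
ee_rot: [-68.2, 89.6, -162.7]
force: [0.4, 0.5, -2.1]
gripper_width: 15.5
```

Emit:
{"name": "jog_arm", "arguments": {"plan": [1.5,0,0,-1.1,1.5,0,0,-1,1.7,0,0,0,1.5,0,0,0,0,0,0,0,0,0,0,0,0,0,0,0]}}

```text
time_s: 32.58
ee_pos: [454.0, -16.3, 166.1]
ee_rot: [-94.1, 90.0, -175.9]
force: [-0.1, 0.7, -1.9]
gripper_width: 16.0
```

Run:
```python
from h import *
tell([453.5,-16.6,149],-81.8)
im=env.grab_frame('wrist')[:,:,::-1];cv2.imwrite('pics/w19.png',im)
```

```text
t 32.58 pos [454.02 -16.29 166.14] zyaw -81.78 down [-7.e-04 -0.e+00 -1.e+00] F [-0.1  0.7 -1.9] w 16.0
shift cm [ 1.714 -0.055  0.023]
turn units (about tool x, down => -world) 0.004 or -29.996
```

View pics/w19.png

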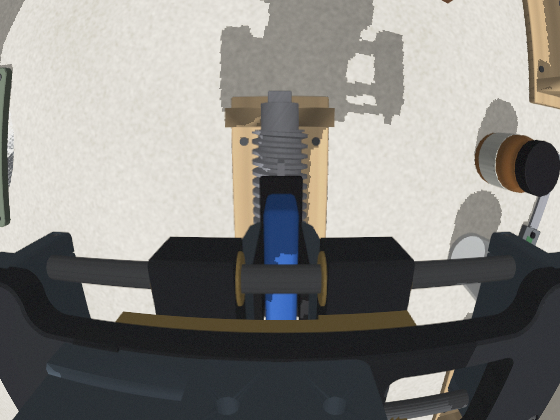

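Emit:
{"name": "jog_arm", "arguments": {"plan": [0.8,-0.03,0,0,0.6,0,0,0,0.3,0,0,0,0,0,0,0,0,0,0,0]}}

```text
time_s: 33.05
ee_pos: [453.6, -16.3, 149.0]
ee_rot: [-89.0, 90.0, -170.8]
force: [0.3, 0.6, -1.1]
gripper_width: 15.6
```

Emit:
{"name": "jog_arm", "arguments": {"plan": [0.1,0,0,0,0.1,0,0,0,0.1,0,0,0,0,0,0,0,0,0,0,0]}}

```text
time_s: 33.47
ee_pos: [453.8, -16.4, 146.2]
ee_rot: [15.3, 90.0, -66.5]
force: [0.3, 0.2, -1.6]
gripper_width: 16.0
```

Emit:
{"name": "jog_arm", "arguments": {"plan": [0.1,0,0,0,0.1,0,0,0,0.05,0,0,0,0,0,0,0,0,0,0,0]}}

```text
time_s: 33.88
ee_pos: [453.7, -16.4, 143.7]
ee_rot: [-55.5, 90.0, -137.2]
force: [0.6, -0.4, -2.4]
gripper_width: 15.9
```

Emit:
{"name": "jog_arm", "arguments": {"plan": [0.1,0,0,0,0.05,0,0,0,0,0,0,0,0,0,0,0]}}

```text
time_s: 34.22
ee_pos: [453.9, -16.5, 142.9]
ee_rot: [53.4, 90.0, -28.3]
force: [-1.7, -0.9, 6.2]
gripper_width: 15.9
```

Emit:
{"name": "jog_arm", "arguments": {"plan": [0.05,0,0,0,0,0,0,0,0,0,0,0,0,0,0,0,0,0,0,0,0,0,0,0]}}

```text
time_s: 34.72
ee_pos: [454.0, -16.5, 142.9]
ee_rot: [60.7, 89.9, -21.1]
force: [-2.3, -0.6, 8.8]
gripper_width: 15.9
```

Run:
```python
from h import *
tell()
im=env.grab_frame('wrist')[:,:,::-1];im2=env.grab_frame('scene')[:,:,::-1]
cv2.imwrite('pics/w20c.png',np.hstack([cv2.resize(im[60:260,200:360],(480,600),interpolation=cv2.INTER_CUBIC),cv2.resize(im2[150:250,265:315],(300,600),interpolation=cv2.INTER_CUBIC)]))
```

```text
t 34.72 pos [453.96 -16.47 142.94] zyaw -81.77 down [ 1.e-03 -4.e-04 -1.e+00] F [-2.3 -0.6  8.8] w 15.9
```

View pics/w20c.png

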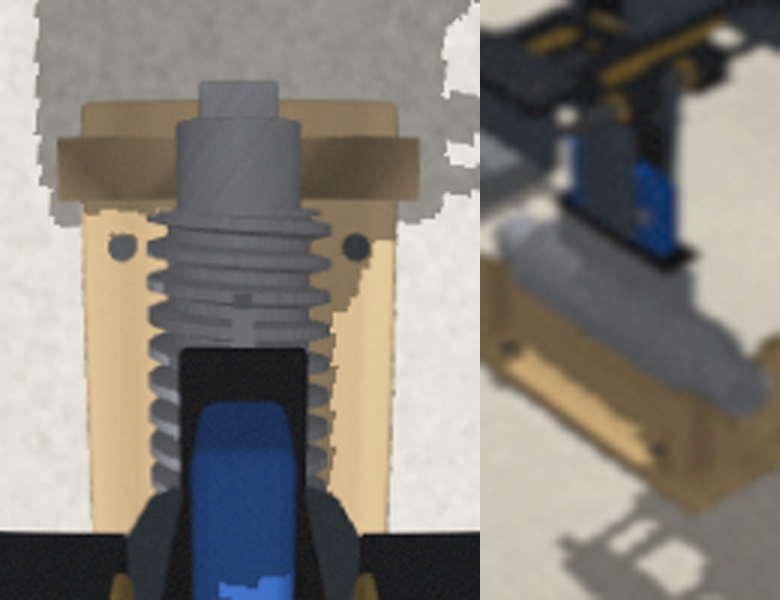

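Emit:
{"name": "jog_arm", "arguments": {"plan": [-1,0,0,0,-3,0,0,0,-3,0,0,0,-1,0,0,0,0,0,0,0,0,0,0,0]}}

```text
time_s: 35.32
ee_pos: [453.6, -16.3, 221.5]
ee_rot: [83.4, 90.0, 1.6]
force: [0.1, 1.1, -2.2]
gripper_width: 16.2
```

Run:
```python
from h import *
tell([475,-325,215],-83.9)
```

```text
t 35.32 pos [453.6  -16.3  221.49] zyaw -81.78 down [ 3.e-04  0.e+00 -1.e+00] F [ 0.1  1.1 -2.2] w 16.2
shift cm [ 0.649 -2.295 30.859]
turn units (about tool x, down => -world) 0.353 or -29.647
```

Emit:
{"name": "jog_arm", "arguments": {"plan": [0,-0.2,2,0,0,-0.3,3,0,0,-0.3,3.2,0,0,-0.3,3.2,0,0,-0.3,3.2,0,0,-0.3,3.2,0,0,-0.3,3.2,0,0,-0.3,3.2,0,0,0,3.2,0,0,0,2.4,0.35,0,0,1,0,0,0,0,0]}}

```text
time_s: 36.32
ee_pos: [474.1, -325.9, 219.4]
ee_rot: [-126.2, 89.8, 149.8]
force: [0.4, 0.4, -2.2]
gripper_width: 15.7
```

Emit:
{"name": "jog_arm", "arguments": {"plan": [0,0,0,0,0,0,0,0,0,0,0,0]}}

```text
time_s: 36.57
ee_pos: [474.5, -322.9, 221.5]
ee_rot: [-149.6, 89.9, 126.6]
force: [-0.1, -0.5, -2.0]
gripper_width: 16.0
```

Run:
```python
from h import *
s=env.state();tell()
im=env.grab_frame('wrist')[:,:,::-1];cv2.imwrite('pics/w21.png',im)
np.save('s21.npy',np.r_[s['ee_pos'],s['ee_rot']])
```

```text
t 36.57 pos [ 474.46 -322.9   221.52] zyaw -83.79 down [-7.e-04  1.e-03 -1.e+00] F [-0.1 -0.5 -2. ] w 16.0
```

View pics/w21.png

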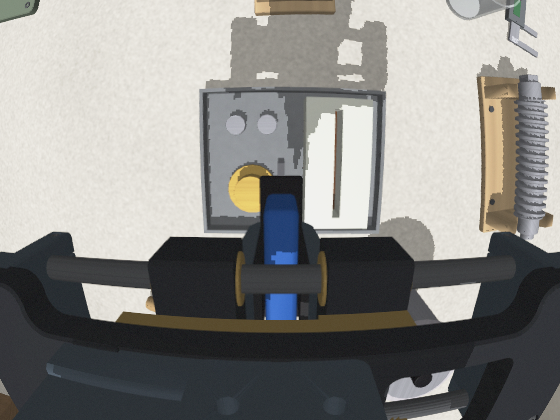

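Run:
```python
from h import *
im=cv2.imread('pics/w21.png')
cv2.imwrite('pics/w21c.png',cv2.resize(im[80:240,290:390],None,fx=5,fy=3.7,interpolation=cv2.INTER_CUBIC))
```

```text
(no output)
```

View pics/w21c.png

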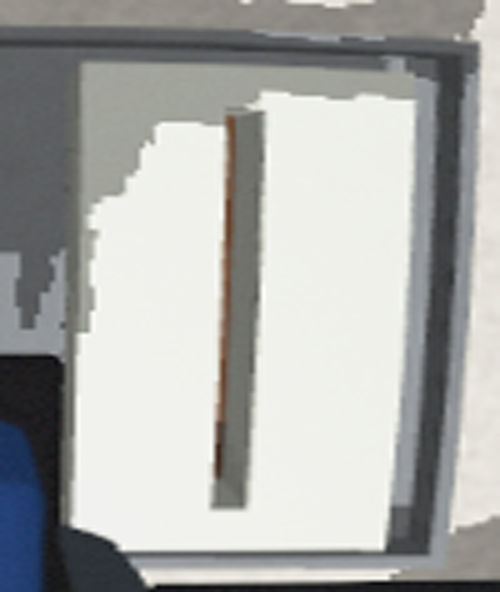

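Run:
```python
from h import *
v=np.load('s21.npy');s=dict(ee_pos=v[:3],ee_rot=v[3:]);C=cam('wrist',s)
c=lambda x,y:unproj(C,290+x/5,80+y/3.7,42)
P=[c(226,110),c(266,110),c(246,508),c(211,508)]
for p in P:print(p.round(1))
a=(P[0]+P[1])/2;b=(P[2]+P[3])/2;d=b-a;m=(a+b)/2
yaw=np.degrees(np.arctan2(d[1],d[0]));print('mid',m.round(1),'len',np.linalg.norm(d),'yaw',yaw)
# block corners
Q=[c(80,62),c(415,72),c(387,552),c(70,552)]
for p in Q:print('blk',p.round(1))
print(np.mean(Q,0))
A=rot(s['ee_rot']);
t=m-1.9*A[:,1]-1.5*A[:,2];t[2]=150;print(t)
tell(t,yaw)
```

```text
[ 520.7 -229.9   42. ]
[ 528.8 -228.8   42. ]
[ 540.1 -339.7   42. ]
[ 532.6 -340.5   42. ]
mid [ 530.6 -284.7   42. ] len 111.35067632333644 yaw -84.03411321294513
blk [ 490.2 -220.8   42. ]
blk [ 558.3 -213.4   42. ]
blk [ 573.3 -349.6   42. ]
blk [ 504.7 -356.6   42. ]
[ 531.6390546  -285.11430948   42.        ]
[ 528.51194938 -283.43077652  150.        ]
t 36.62 pos [ 474.59 -323.09  221.76] zyaw -83.79 down [-3.e-04  5.e-04 -1.e+00] F [ 0.2 -0.3 -1.3] w 15.8
shift cm [ 7.176  5.792 -3.355]
turn units (about tool x, down => -world) 0.041 or -29.959
```

Emit:
{"name": "jog_arm", "arguments": {"plan": [0,1.8,-1,0.04,0,2,-1.2,0,0,2,-1.2,0,2.5,0,0,0,2.5,0,0,0,2.5,0,0,0,2.1,0,0,0,0,0,0,0,0,0,0,0,0,0,0,0]}}

```text
time_s: 37.45
ee_pos: [529.8, -284.7, 127.3]
ee_rot: [54.6, 89.8, -29.4]
force: [0.7, -0.3, -1.3]
gripper_width: 15.7
```

Run:
```python
from h import *
s=env.state();tell([528.5,-283.1,79],-84)
im=env.grab_frame('wrist')[:,:,::-1];cv2.imwrite('pics/w22.png',im)
cv2.imwrite('pics/w22c.png',cv2.resize(im[90:290,200:360],None,fx=4,fy=3,interpolation=cv2.INTER_CUBIC))
```

```text
t 37.45 pos [ 529.79 -284.73  127.35] zyaw -84.08 down [ 0.0024 -0.0013 -1.    ] F [ 0.7 -0.3 -1.3] w 15.7
shift cm [ 4.834 -0.122 -0.183]
turn units (about tool x, down => -world) -0.014 or 29.986
```

View pics/w22c.png

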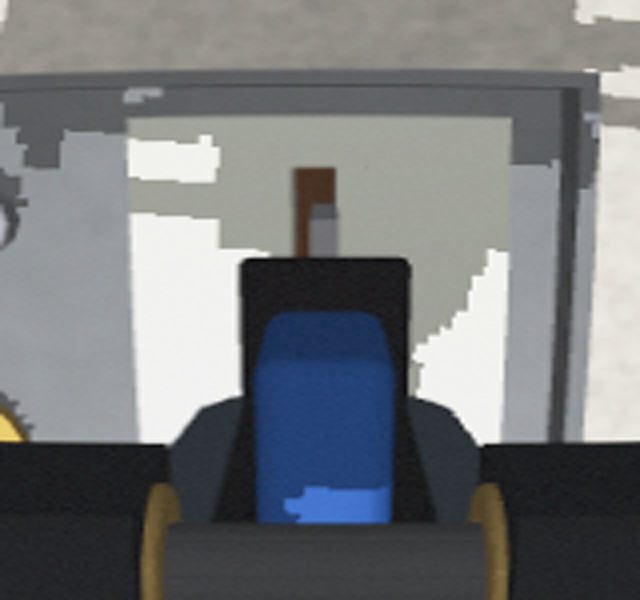

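Emit:
{"name": "jog_arm", "arguments": {"plan": [0.3,-0.13,-0.22,0,0.5,0,0,0,0.5,0,0,0,0.5,0,0,0,0,0,0,0,0,0,0,0]}}

```text
time_s: 38.0
ee_pos: [527.0, -282.5, 107.2]
ee_rot: [-121.3, 89.9, 154.5]
force: [0.2, -0.5, -2.0]
gripper_width: 16.3
```

Run:
```python
from h import *
s=env.state();tell([528.5,-283.1,79],-84)
im=env.grab_frame('wrist')[:,:,::-1];cv2.imwrite('pics/w23.png',im)
cv2.imwrite('pics/w23c.png',cv2.resize(im[90:290,200:360],None,fx=4,fy=3,interpolation=cv2.INTER_CUBIC))
```

```text
t 38.0 pos [ 527.04 -282.54  107.18] zyaw -84.12 down [-1.e-03  5.e-04 -1.e+00] F [ 0.2 -0.5 -2. ] w 16.3
shift cm [2.818 0.142 0.072]
turn units (about tool x, down => -world) -0.021 or 29.979
```

View pics/w23c.png

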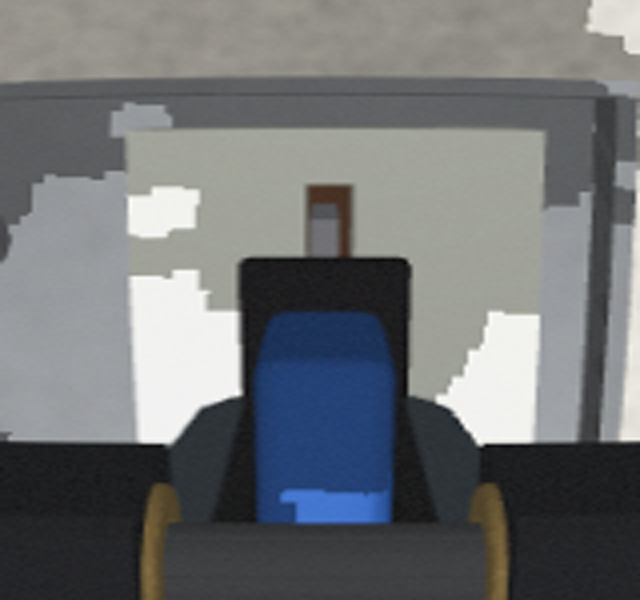

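Emit:
{"name": "jog_arm", "arguments": {"plan": [0.4,0.06,0,0,0.6,0,0,0,0.6,0,0,0,0.6,0,0,0,0.3,0,0,0,0,0,0,0,0,0,0,0]}}

```text
time_s: 38.63
ee_pos: [527.8, -282.5, 82.4]
ee_rot: [-122.2, 90.0, 153.7]
force: [-0.4, -0.5, -1.9]
gripper_width: 16.0
```

Emit:
{"name": "jog_arm", "arguments": {"plan": [0.2,0,0,0,0.15,0,0,0,0,0,0,0,0,0,0,0]}}

```text
time_s: 38.97
ee_pos: [527.9, -282.6, 79.3]
ee_rot: [26.6, 90.0, -57.5]
force: [-0.8, 0.6, -2.1]
gripper_width: 15.9
```

Emit:
{"name": "jog_arm", "arguments": {"plan": [0.07,0,0,0,0,0,0,0,0,0,0,0]}}

```text
time_s: 39.22
ee_pos: [528.0, -282.6, 78.6]
ee_rot: [43.3, 90.0, -40.8]
force: [0.4, -0.1, -2.2]
gripper_width: 15.8
```

Emit:
{"name": "jog_arm", "arguments": {"plan": [0,0,0,0,0,0,0,0,0,0,0,0,0,0,0,0,0,0,0,0,0,0,0,0], "claw": 4.4}}

```text
time_s: 39.72
ee_pos: [528.0, -282.6, 78.7]
ee_rot: [43.6, 90.0, -40.5]
force: [0.4, -0.1, 0.3]
gripper_width: 43.6
```

Emit:
{"name": "jog_arm", "arguments": {"plan": [-1.5,0,0,0,-3,0,0,0,-3,0,0,0,-3,0,0,0,-3,0,0,0,0,0,-3,0,0,-2,-3,0,0,-3,-3,0,0,-3,-3,0,0,0,0,0,0,0,0,0,0,0,0,0]}}

```text
time_s: 40.72
ee_pos: [438.1, -172.7, 214.3]
ee_rot: [56.0, 89.8, -28.1]
force: [-0.5, -0.4, 0.1]
gripper_width: 44.0
```

Run:
```python
from h import *
tell()
im=env.grab_frame('scene')[:,:,::-1];cv2.imwrite('pics/s24.png',im)
im2=env.grab_frame('top')[:,:,::-1];cv2.imwrite('pics/t24.png',im2)
cv2.imwrite('pics/c24.png',cv2.resize(im[140:210,190:300],None,fx=7,fy=7,interpolation=cv2.INTER_CUBIC))
```

```text
t 40.72 pos [ 438.08 -172.74  214.26] zyaw -84.1 down [ 0.0024 -0.0013 -1.    ] F [-0.5 -0.4  0.1] w 44.0
```

View pics/s24.png

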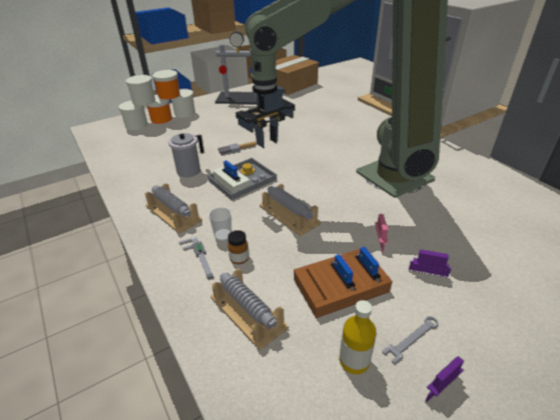

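View pics/c24.png

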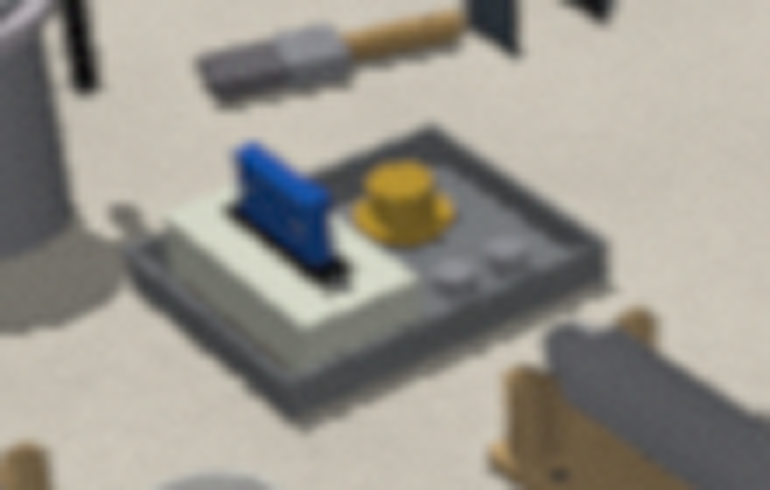

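View pics/t24.png

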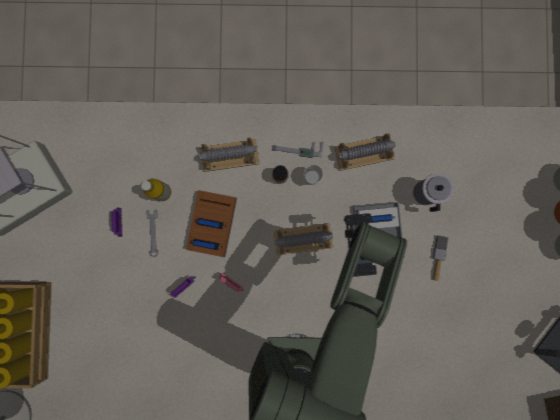

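The leaf hangs upright in the tray slot at scene pixel (232,170). The other two are in the rack at (343,268) and (369,262), and the bystanders look unmoved.

```bash
python3 -c "
from workcell import env
print(env.job_done())"
```

```text
the job is handed in; nothing more can be done
None
```

The spindle's thread pitch is 8 mm, and the leaf that fits it now hangs by its flange in the grey tray's slot. I handed the job in at about 41 s, with the gripper open and clear of everything.

- **Middle slot leaf:** it stayed at crest height (TCP about 146 mm) over 8–9 mm of sliding along the thread. It went back to its rack slot.
- **Near slot leaf:** it also stayed at crest height (TCP about 147 mm) over about 10 mm of sliding. It went back to its rack slot.
- **Far slot leaf:** it dropped in without resistance to 142.9 mm, about 4.4 mm below the height where the near leaf rode. It stayed there, square to the thread, under 9 N.
- **Pitch:** a spatial-frequency check on the wrist picture also gave 8 mm. I never saw the teeth clearly enough to count them, so calling the third leaf `leaf_8` rests on that and on the fit.

The last pictures show the leaf hanging upright in the tray, the other two in the rack and the other things where they started. Contact forces read at the end of each move stayed at about 17 N or less. No final check failed. My first estimate of the rack position was about 2 mm off, because of wrist camera bias; I corrected it when hanging the leaves.

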